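Feed a build plate from the magazine to the print bed

TASK

Load the print bed with the bottom build plate of the stack: push the magazine's yellow pusher all the way in so that the plate pokes out at the front, let the pusher spring back, then draw the plate right out along the ledge so that the rest of the stack drops down. Lay it flat on the print bed, snug against the red end stop and both red side pins, and let go; do not drop it on the table, keep the other plates in the magazine, and leave the other things on the desk where they are.

Things in the scene. Friction and masses are not known exactly. Their poses are not given: they have to be found in the camera images.
- magazine: Fixed plate magazine, black base, orange corner posts open between them. Origin on the table under the tower's centre; z up; feeds along its +y. Floor 40 mm above the table; inside 60 mm (x) by 124 mm (y). Tower 78 mm wide in x, y from -65 to +65 mm, top 125 mm above the table. A slot 15 mm high above the floor in the +y wall passes only the bottom plate.
- ledge_end (a point): Free end of the exit ledge, on its top face. The black ledge, 30 mm wide (narrower than a plate), is level with the magazine's floor and runs from y = 65 mm (front face) to this point at magazine y = 160 mm. A plate over it can be pinched by its two long sides; close to the tower the gripper must lean away from it (about 30 degrees).
- pusher_grip (a point): Centre of the yellow pusher handle behind the magazine (its -y side): a block 34 mm (x) x 18 mm (y) x 30 mm high in magazine axes, top 115 mm above the table. At rest it is 145 mm from the magazine's origin. Its aluminium tongue enters under the second plate and shoves the bottom plate along magazine +y.
- pusher (a joint): Travel of the pusher in m along magazine +y: 0 is drawn back (rest), 0.054 is its hard end stop. A spring drives it back when let go: 1.8 N at rest, 5 N at full travel, plus the drag of the stack. A full stroke leaves the bottom plate poking out of the front face by about 47 mm.
- plate_a_mid (a point): Centre of the blue-edged build plate (dark top sheet), at the bottom of the stack: a slab 56 mm wide (its x) x 120 mm long (its y) x 10 mm thick (z), 0.10 to 0.21 kg; this point is half-way up. At the start its y lies along magazine +y and it lies 45 mm above the table.
- plate_b_mid (a point): Centre of the build plate edged green (second from the bottom); same size and axes as the blue one. It must stay in the magazine and drop by one plate thickness (10 mm).
- plate_c_mid (a point): Centre of the build plate edged white (third); same size and axes as the blue one. It must stay in the magazine and drop by one plate thickness (10 mm).
- plate_d_mid (a point): Centre of the build plate edged yellow (top of the stack); same size and axes as the blue one. It must stay in the magazine and drop by one plate thickness (10 mm).
- bed_home (a point): Where the centre of a plate (half-way up, 45 mm above the table) lies when home on the fixed print-bed carriage. x runs along the bed, z up; the plate's length lies along this x, either end first. The aluminium bed is 38 mm wide, 130 mm long, its top 40 mm above the table; a plate overhangs it by 9 mm on each long side.
- end_stop (a point): Middle of the face of the red end stop at the bed's +x end, 60 mm from the plate's home centre; 44 mm wide; rises 8 mm above the bed.
- pin_line (a point): Midway between the two red side pins on the bed's +y side, on the line of their faces, 28 mm from the plate's home centre. The pins are 10 mm across, stand 45 mm either way of here along the bed's x and rise 8 mm above the bed.
- vase_teal: Bystander: small green printed vase, 115 mm tall, 72 mm across. Origin: centre of its underside.
- egg_white: Bystander: white egg-shaped print, 77 mm tall, 60 mm across. Origin: centre of its underside.
- spool: Bystander: filament spool lying flat, 150 mm across, 60 mm tall. Origin: centre of its underside.
- pen_cup: Bystander: terracotta pen cup, 80 mm across, 155 mm tall with its pens. Origin: centre of its underside.
- scraper: Bystander: red-handled scraper lying on the table, 190 mm long. Origin: its middle, on its underside.
- cone_tree: Bystander: cork-brown cone-shaped print, 100 mm tall, 68 mm across. Origin: centre of its underside.
- sample_block: Bystander: red block print, 70 x 50 x 35 mm. Origin: centre of its underside.

How it is judged:
On the way, in this order (a step that is already met when the one before it is completed fails the run):
1. the pusher has been pushed in all the way and the bottom plate pokes out at the front (value of joint pusher above 0.05 m and y of plate_a_mid in the frame of magazine above 0.042 m).
2. the pusher has sprung back and the plate is still in the mouth of the magazine (value of joint pusher below 0.006 m and y of plate_a_mid in the frame of magazine between 0.035 and 0.115 m).
3. the plate is right out of the magazine and the other three have dropped onto its floor (y of plate_a_mid in the frame of magazine above 0.12 m and z of plate_b_mid in the frame of magazine below 0.0475 m and z of plate_c_mid in the frame of magazine below 0.0575 m and z of plate_d_mid in the frame of magazine below 0.0675 m), for 0.1 s.
At the end, for the whole second after the job is handed in: Blue plate flat on the bed (0.05 rad, height 3 mm), along it within 0.05 rad, within 3 mm of touching end stop and side pins; pusher back (under 6 mm); the other three plates down on the magazine floor, 10 mm lower than before (within 2.5 mm) (x of plate_a_mid in the frame of bed_home between -0.003 and 0.003 m and y of plate_a_mid in the frame of bed_home between -0.003 and 0.003 m and z of plate_a_mid in the frame of bed_home between -0.003 and 0.003 m and angle between the y axis of plate_a_mid and the x axis of bed_home, either way round below 0.05 rad and angle between plate_a_mid's own z axis and vertical below 0.05 rad and value of joint pusher below 0.006 m and z of plate_b_mid in the frame of magazine below 0.0475 m and z of plate_c_mid in the frame of magazine below 0.0575 m and z of plate_d_mid in the frame of magazine below 0.0675 m).
It fails at once if another plate leaves the magazine (moves out by more than 20 mm or is lifted) (y of any of plate_b_mid, plate_c_mid, plate_d_mid in the frame of magazine above 0.02 m or z of plate_b_mid in the frame of magazine above 0.075 m or z of plate_c_mid in the frame of magazine above 0.085 m or z of plate_d_mid in the frame of magazine above 0.095 m).
It fails at once if the blue plate is dropped on the table (height (world z) of plate_a_mid below 0.02 m).
It fails at once if a bystander is moved by more than 30 mm (distance of any of vase_teal, egg_white, spool, pen_cup, scraper, cone_tree, sample_block from where it was at the start of the episode above 0.03 m).
It also fails if it takes over 61 s, if anything falls off the work surface, if the arm or the gripper's body presses on something with over 40 N, if the wrist force passes 120 N, or if a joint passes its speed limit or range.

ROBOT

A 6-joint arm with a two-finger parallel gripper is mounted at the origin on the work surface. World frame = base frame: x ahead of the robot, y to its left, z up, the work surface at z = 0. Lengths are in m, angles in rad, forces in N, time in s.
With the tool pointing down it reaches from about 0.35 to 0.975 m from the base axis. Payload 4.9 kg.
Tool frame: the origin (TCP) lies midway between the tips of the shut fingers; the grasp point (between the pads) lies 19 mm behind it (manip.pinch_z is the x of the grasp point in the tool frame, in m); x points along the fingers, y is the direction in which the jaws open and shut, and the axes are right-handed (so a half turn about x gives the same grasp; the last joint's range is limited). The gripper opens to 85 mm and grips with 20 to 120 N. Pads are 22 mm wide; open, the fingers measure 114 mm over their backs; the gripper's body (76 mm by 85 mm) begins 54 mm behind the grasp point. The pads swing forward as they close: fully open they stand 13 mm farther back than shut.
Start: joints at [-1.366, 0.053, 1.613, -0, 1.476, -0.119], TCP at [0.199, -0.593, 0.231] pointing down, gripper open.
Joint ranges: [-3.01, 3.01], [-1.01, 2.22], [0.06, 2.58], [-1.02, 4.17], [0.09, 2.62], [-3.14, 3.14]. Speed limits (rad/s): [2.57, 2.57, 3.14, 3.14, 3.14, 3.14].

INTERFACE

Orientations are given as a unit quaternion [w, x, y, z].
In Python, from plant import sensors, cams, workorder, manip gives the robot as it stands.
- The arm moves only by the tool drive_tool, never from a script. Its argument "series" is a list of rows, each an object of numbers: "x", "y", "z": the shift along the tool's x, y, z in units of 25 mm (1.0 is 25 mm); "ax", "ay", "az": the turn, a rotation vector about the tool's x, y, z in units of 5 degrees (1.0 is 5 degrees). A call has 1 to 5 rows; each row is the pose to reach, as a shift and turn from the pose commanded when the call began, along the tool's axes at that moment; what a row does not reach only later rows make up. A row lasts 1/12 s, in which the tool goes at most 41.7 mm and 7.16 degrees, less where a joint would pass 70% of its speed; a pose out of reach is approached as far as the arm can. A call with a gripper value outside its range is refused whole. "hand" is the opening, from 0 (shut) to 1 (fully open), set as the call begins (left out, the last holds). The fingers move at their own pace and stop on an object; the grip force is fixed at half the most. Time passes only in rows, so rows that repeat a pose let the fingers close. It gives the time, the measured TCP pose, the force and the opening at its end, in the units of the state.
- sensors.state(): the state, without advancing time (a new reading comes with each control period).
- cams.grab_frame(name): name is "side" or "top" or "wrist"; returns a dict with "img" (384x512x3 uint8, blue, green, red), "camera_matrix" (3x3 intrinsics, pixels), "cam_to_world" (4x4, takes a point from camera to world coordinates). Camera axes: x right, y down, z forward; pixel columns grow to the right and rows downward; lengths in m; the calibration is good to about 2 mm. A picture is of the moment at which its call begins. There is no depth.
- workorder.job_done(): hands the job in, once; it reports no verdict.
The state is a dict: "time": time; "joint_pos": joint angles; "joint_vel": joint speeds; "joint_efforts": joint torques, N m; "tool_pos": TCP position; "tool_rot": TCP orientation; "contact_force": force on the tool from outside, world axes, zero at the start; "ft_torque": the same for the moment, N m; "gripper_width": opening from 0.0 (shut) to 1.0 (fully open).
Only numpy, scipy, OpenCV 4.12 (cv2) and the standard library are available. Lean on these libraries where they do the work, as an engineer would, in place of code of your own. Each camera call takes 0.05 s, during which the arm holds its last target.

## Working session

There is one attempt and no reset: what is moved stays moved. The work goes in short steps, Python scripts to look and compute and a tool call to move; the robot and the scene stay as the last step left them, time stands still between calls to the robot, and variables do not carry over. Pictures are saved under pics/ and viewed, and the job is handed in when it is done.

Besides the shell and the picture viewer there is one more tool, called after "Emit:" by a JSON object that holds its "method" and its "body", one argument or row to a line. drive_tool: Moves the arm, as the interface text tells. Its arguments: {"type":"object","properties":{"series":{"type":"array","items":{"type":"object","properties":{"x":{"type":"number"},"y":{"type":"number"},"z":{"type":"number"},"ax":{"type":"number"},"ay":{"type":"number"},"az":{"type":"number"}}}},"hand":{"type":"number"}},"required":["series"]}

```bash
ls; mkdir -p pics; python3 - <<'E'
from plant import sensors, cams, workorder, manip
import cv2
print(sensors.state()); print([ (a,getattr(manip,a)) for a in dir(manip) if a[0]!='_'])
for n in("side","top","wrist"):
    f=cams.grab_frame(n); cv2.imwrite(f"pics/0_{n}.png",f["img"]); print(n,f["camera_matrix"].tolist(),f["cam_to_world"].round(4).tolist())
E
```

```text
pics
{'time': 0.0, 'joint_pos': array([-1.36594673e+00,  5.33662370e-02,  1.61428323e+00, -1.94014407e-05,
        1.47601020e+00, -1.19024431e-01]), 'joint_vel': array([ 3.35870987e-05,  9.56089357e-04,  3.85216333e-04, -1.51000645e-03,
        1.01962882e-03,  2.62423815e-04]), 'joint_efforts': array([-8.32639271e-04, -3.93689203e+01, -3.70174742e+01, -2.31096192e-04,
        7.30016400e-03, -1.57511363e-05]), 'tool_pos': array([ 0.19875432, -0.5918992 ,  0.23006364]), 'tool_rot': array([-0.11327771, -0.69781693, -0.11473738,  0.69789328]), 'contact_force': array([-0.35173997,  0.66358992,  0.89454808]), 'ft_torque': array([ 0.0143177 ,  0.01278592, -0.02936658]), 'gripper_width': 0.998616367191855}
[('IKError', <class 'plant.IKError'>), ('pinch_z', -0.0187)]
side [[444.07198994394355, 0.0, 262.72458672255016], [0.0, 444.07198994394355, 185.60482111064294], [0.0, 0.0, 1.0]] [[0.9434, -0.1632, 0.2886, 0.1737], [-0.3312, -0.5034, 0.7981, -1.0014], [0.015, -0.8485, -0.5289, 0.7524], [0.0, 0.0, 0.0, 1.0]]
top [[351.3157530563485, 0.0, 253.2293694984468], [0.0, 351.3157530563485, 190.67749753496363], [0.0, 0.0, 1.0]] [[-0.007, -0.9832, 0.1826, 0.3496], [-0.9999, 0.0085, 0.0073, 0.0156], [-0.0087, -0.1826, -0.9832, 1.2227], [0.0, 0.0, 0.0, 1.0]]
wrist [[340.50190951555254, 0.0, 261.80144054672076], [0.0, 340.50190951555254, 186.87807127646082], [0.0, 0.0, 1.0]] [[0.3178, -0.8959, -0.3104, 0.2793], [-0.9482, -0.3008, -0.1026, -0.565], [-0.0015, 0.3269, -0.945, 0.3726], [0.0, 0.0, 0.0, 1.0]]
```

View pics/0_side.png

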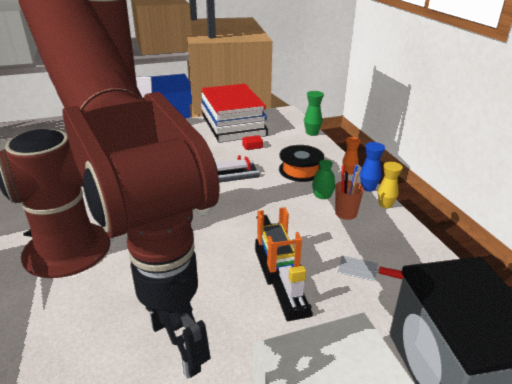

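View pics/0_top.png

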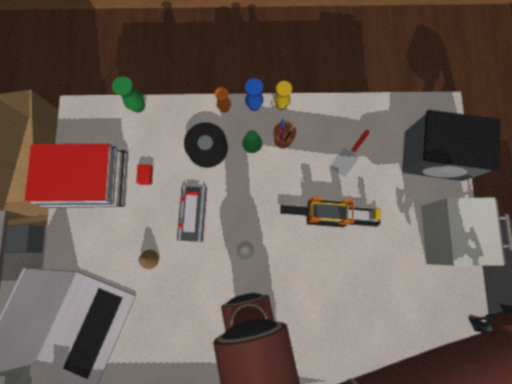

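View pics/0_wrist.png

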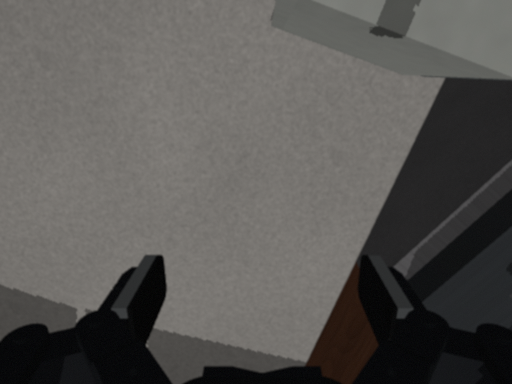

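The top view shows the magazine near px (330,211), with the yellow handle at (378,214) and the ledge end at (282,210). The bed is near (191,213). I'll enlarge both areas.

```bash
python3 - <<'E'
import cv2
i=cv2.imread("pics/0_top.png")
cv2.imwrite("pics/1_mag.png",cv2.resize(i[185:240,270:390],None,fx=6.5,fy=6.5,interpolation=cv2.INTER_CUBIC))
cv2.imwrite("pics/1_bed.png",cv2.resize(i[175:250,165:220],None,fx=8,fy=8,interpolation=cv2.INTER_CUBIC))
j=cv2.imread("pics/0_side.png")
cv2.imwrite("pics/1_side.png",cv2.resize(j[200:325,240:330],None,fx=4.8,fy=4.8,interpolation=cv2.INTER_CUBIC))
E
```

```text
(no output)
```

View pics/1_mag.png

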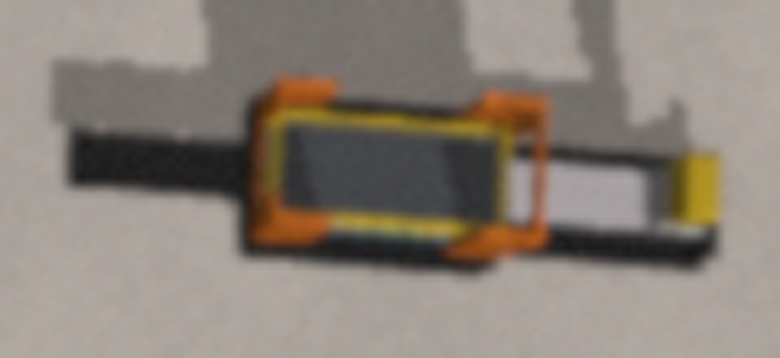

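View pics/1_bed.png

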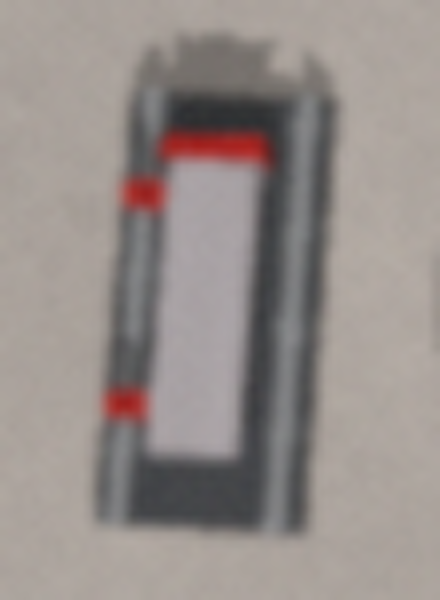

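View pics/1_side.png

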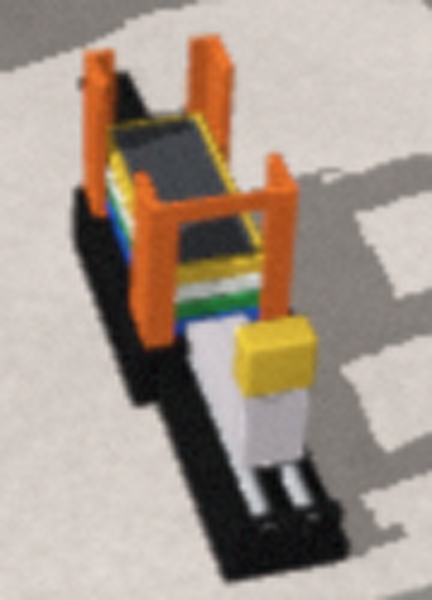

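```bash
cat > h.py <<'E'
import numpy as np, cv2
from plant import sensors, cams
from scipy.spatial.transform import Rotation as R
def cast(f,uv,z):
    K,T=f["camera_matrix"],f["cam_to_world"]
    uv=np.atleast_2d(np.asarray(uv,float)); d=np.c_[uv,np.ones(len(uv))]@np.linalg.inv(K).T@T[:3,:3].T
    o=T[:3,3]; return o+d*((z-o[2])/d[:,2])[:,None]
def proj(f,P):
    K,T=f["camera_matrix"],f["cam_to_world"]
    c=(np.atleast_2d(P)-T[:3,3])@T[:3,:3]; c=c@K.T; return c[:,:2]/c[:,2:]
def rot():
    q=sensors.state()["tool_rot"]; return R.from_quat(q[[1,2,3,0]])
def delta(p,Rm=None):
    """shift units and turn units to TCP pos p and rotation matrix Rm"""
    s=sensors.state(); r=rot(); d=r.inv().apply(np.array(p)-s["tool_pos"])/0.025
    a=np.zeros(3) if Rm is None else np.degrees((r.inv()*R.from_matrix(Rm)).as_rotvec())/5
    return d.round(2),a.round(2)
def save(n,name):
    f=cams.grab_frame(n); cv2.imwrite(f"pics/{name}.png",f["img"]); np.savez(f"pics/{name}.npz",**f); return f
E
python3 - <<'E'
from h import *
f=cams.grab_frame("top"); np.savez("pics/0_top.npz",**f)
f2=cams.grab_frame("side"); np.savez("pics/0_side.npz",**f2)
im=f["img"]; hsv=cv2.cvtColor(im,cv2.COLOR_BGR2HSV)
def cr(u,v,s,x0,y0): return ((u+.5)/s-.5+x0,(v+.5)/s-.5+y0)
m=lambda u,v:cr(u,v,6.5,270,185); b=lambda u,v:cr(u,v,8,165,175)
print("ledge end mid",cast(f,m(70,158),.04))
print("plate d top corners",cast(f,[m(270,108),m(512,127),m(505,233),m(262,212)],.08))
print("handle top",cast(f,[m(680,152),m(720,153),m(718,224),m(674,222)],.115))
print("posts tops",cast(f,[m(250,98),m(548,97),m(545,252),m(250,240)],.125))
red=cv2.inRange(hsv,(0,150,100),(8,255,255))|cv2.inRange(hsv,(172,150,100),(180,255,255))
n,l,st,c=cv2.connectedComponentsWithStats(red)
for k in range(1,n):
    if st[k,4]>3: print("red",st[k],c[k],cast(f,c[k],.048)[0].round(4))
print("endstop front edge",cast(f,[b(165,160),b(268,165)],.048), "pins inner",cast(f,[b(165,193),b(147,405)],.048))
print("bed corners",cast(f,[b(147,455),b(240,458)],.04))
E
```

```text
ledge end mid [[ 0.50579596 -0.06712653  0.04      ]]
plate d top corners [[ 0.525148   -0.16588844  0.08      ]
 [ 0.51444551 -0.28737022  0.08      ]
 [ 0.46097701 -0.28086576  0.08      ]
 [ 0.47246715 -0.15993206  0.08      ]]
handle top [[ 0.49642028 -0.35909866  0.115     ]
 [ 0.49577072 -0.37849964  0.115     ]
 [ 0.46112355 -0.37500788  0.115     ]
 [ 0.46226215 -0.35381655  0.115     ]]
posts tops [[ 0.52323101 -0.14922014  0.125     ]
 [ 0.52251275 -0.29370439  0.125     ]
 [ 0.44732343 -0.28781843  0.125     ]
 [ 0.45418499 -0.14677334  0.125     ]]
red [279 130   3   3   9] [280. 131.] [ 0.7801 -0.0712  0.048 ]
red [353 131  16  20  79] [360.53164557 139.89873418] [ 0.7446 -0.3509  0.048 ]
red [  24  143   86   59 4490] [ 66.45879733 171.77327394] [0.6398 0.6685 0.048 ]
red [137 165  15  19 261] [143.99616858 173.96934866] [0.6296 0.3998 0.048 ]
red [185 192  14   3  31] [192.22580645 192.77419355] [0.5624 0.2319 0.048 ]
red [181 198   4   3  11] [182.63636364 198.90909091] [0.5415 0.264  0.048 ]
red [179 224   4   3  10] [180.2 225. ] [0.4531 0.2695 0.048 ]
endstop front edge [[0.55641981 0.25572093 0.048     ]
 [0.55389112 0.21183796 0.048     ]] pins inner [[0.54221127 0.25531688 0.048     ]
 [0.45244419 0.26030392 0.048     ]]
bed corners [[0.43217564 0.26134982 0.04      ]
 [0.43062608 0.22222748 0.04      ]]
```

```bash
python3 - <<'E'
from h import *
print(rot().as_matrix().round(3))
s=sensors.state();f=cams.grab_frame("wrist");T=f["cam_to_world"];r=rot()
print("cam in tool",r.inv().apply(T[:3,3]-s["tool_pos"]).round(4),"\n",(r.inv().as_matrix()@T[:3,:3]).round(3))
a=np.radians(-5.1); X=np.array([np.cos(a),np.sin(a),0]);Y=np.array([-np.sin(a),np.cos(a),0])
for sg in(1,-1):
    y=sg*X; x=np.array([0,0,-1.]); Rm=np.c_[x,y,np.cross(x,y)]
    print(sg,delta([0.479,-0.367,0.22],Rm))
E
```

```text
[[-0.     0.318 -0.948]
 [ 0.001 -0.948 -0.318]
 [-1.    -0.001 -0.   ]]
cam in tool [-1.425e-01 -1.000e-04 -8.500e-02] 
 [[-0.    -0.327  0.945]
 [ 1.    -0.    -0.   ]
 [ 0.     0.945  0.327]]
1 (array([  0.44,  -4.98, -13.49]), array([-1.327e+01, -1.000e-02,  1.000e-02]))
-1 (array([  0.44,  -4.98, -13.49]), array([2.273e+01, 1.000e-02, 1.000e-02]))
```

Emit:
{"method": "drive_tool", "body": {
  "series": [
    {"x":-0.4,"y":-1.5,"z":-0.5,"ax":-1.3},
    {"x":-0.8,"y":-3.0,"z":-1.1,"ax":-2.6},
    {"x":-0.8,"y":-4.5,"z":-1.7,"ax":-3.9},
    {"x":-0.8,"y":-6.0,"z":-2.5,"ax":-5.2},
    {"x":-0.8,"y":-7.3,"z":-3.2,"ax":-6.5}
  ]
}}

```text
schema error: expected keys x, y, z, ax, ay, az
```

```bash
cat > d.py <<'E'
from h import *
import sys
# usage: d.py magx magy z yaw_of_jaw_deg(world) lean_deg
E
python3 - <<'E'
from h import *
a=np.radians(-5.1); X=np.array([np.cos(a),np.sin(a),0]); x=np.array([0,0,-1.])
print(sensors.state()["tool_pos"],sensors.state()["joint_pos"].round(2))
print(delta([0.479,-0.367,0.22],np.c_[x,X,np.cross(x,X)]))
E
```

```text
[ 0.19882123 -0.59229517  0.23085198] [-1.37  0.05  1.61  0.    1.48 -0.12]
(array([  0.44,  -4.98, -13.49]), array([-1.327e+01, -1.000e-02,  1.000e-02]))
```

Emit:
{"method": "drive_tool", "body": {
  "series": [
    {"x":-0.4,"y":-1.5,"z":-0.5,"ax":-1.3,"ay":0,"az":0},
    {"x":-0.8,"y":-3.0,"z":-1.1,"ax":-2.6,"ay":0,"az":0},
    {"x":-0.8,"y":-4.5,"z":-1.7,"ax":-3.9,"ay":0,"az":0},
    {"x":-0.8,"y":-6.0,"z":-2.5,"ax":-5.2,"ay":0,"az":0},
    {"x":-0.8,"y":-7.3,"z":-3.2,"ax":-6.5,"ay":0,"az":0}
  ]
}}

```text
time: 0.72
tool_pos: [0.2165, -0.3921, 0.2512]
tool_rot: [0.306, 0.637, 0.306, -0.637]
contact_force: [1.1, 1.0, 0.1]
gripper_width: 1.001
```

```bash
python3 - <<'E'
from h import *
a=np.radians(-5.1); X=np.array([np.cos(a),np.sin(a),0]); x=np.array([0,0,-1.])
print(sensors.state()["tool_pos"],sensors.state()["joint_pos"].round(2))
print(delta([0.479,-0.367,0.22],np.c_[x,X,np.cross(x,X)]))
E
```

```text
[ 0.21654    -0.39211352  0.25120104] [-1.23 -0.4   1.98  0.    1.56 -0.56]
(array([ 1.25,  7.57, -7.34]), array([-6.71, -0.  , -0.  ]))
```

Emit:
{"method": "drive_tool", "body": {
  "series": [
    {"x":0,"y":1.2,"z":-1.1,"ax":-1.3,"ay":0,"az":0},
    {"x":0,"y":2.3,"z":-2.2,"ax":-2.7,"ay":0,"az":0},
    {"x":0,"y":3.5,"z":-3.3,"ax":-4.0,"ay":0,"az":0},
    {"x":0.2,"y":4.6,"z":-4.5,"ax":-5.4,"ay":0,"az":0},
    {"x":0.4,"y":5.7,"z":-5.6,"ax":-6.7,"ay":0,"az":0}
  ]
}}

```text
time: 1.13
tool_pos: [0.4176, -0.374, 0.242]
tool_rot: [-0.478, -0.522, -0.477, 0.522]
contact_force: [-1.4, -0.9, 0.5]
gripper_width: 0.999
```

```bash
python3 - <<'E'
from h import *
a=np.radians(-5.1); X=np.array([np.cos(a),np.sin(a),0]); x=np.array([0,0,-1.])
print(sensors.state()["tool_pos"],sensors.state()["joint_pos"].round(2))
print(delta([0.479,-0.367,0.22],np.c_[x,X,np.cross(x,X)]))
save("wrist","2_w")
E
```

```text
[ 0.41763521 -0.37403416  0.24200179] [-0.86 -0.11  1.75  0.    1.5  -0.77]
(array([ 0.88,  2.42, -0.5 ]), array([ 0.  ,  0.02, -0.02]))
```

View pics/2_w.png

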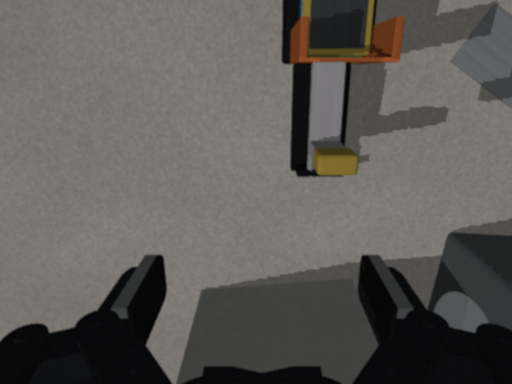

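The handle is at px (313–357, 148–175) and the post bar runs nearly horizontal at row 57, so the yaw is right. I'll measure the handle's top face and the post corners.

```bash
python3 - <<'E'
from h import *
i=cv2.imread("pics/2_w.png"); cv2.imwrite("pics/3.png",cv2.resize(i[0:185,275:415],None,fx=3.2,fy=3.2,interpolation=cv2.INTER_CUBIC))
cv2.imwrite("pics/3b.png",cv2.resize(i[135:185,290:370],None,fx=8,fy=8,interpolation=cv2.INTER_CUBIC))
E
```

```text
(no output)
```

View pics/3b.png

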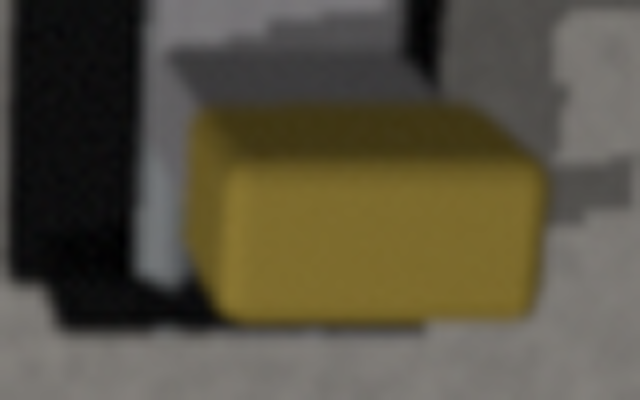

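View pics/3.png

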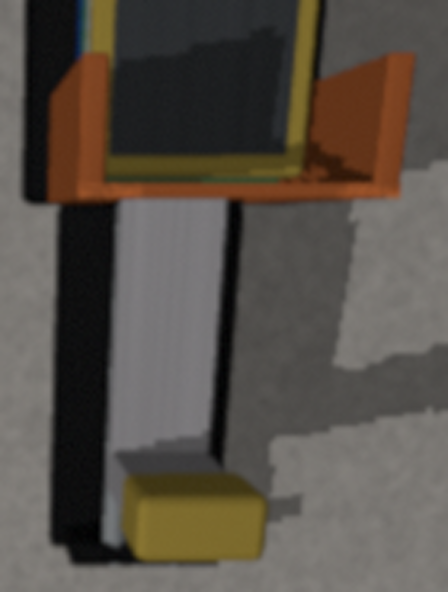

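```bash
python3 - <<'E'
from h import *
f=dict(np.load("pics/2_w.npz"))
b=lambda u,v:((u+.5)/8-.5+290,(v+.5)/8-.5+135); m=lambda u,v:((u+.5)/3.2-.5+275,(v+.5)/3.2-.5)
H=cast(f,[b(230,160),b(545,160),b(537,322),b(217,322)],.115); print(H.round(4),H.mean(0),np.linalg.norm(H[0]-H[1]),np.linalg.norm(H[0]-H[3]))
P=cast(f,[m(80,200),m(400,197)],.125); print("rear wall outer corners",P.round(4),np.linalg.norm(P[0]-P[1]), np.degrees(np.arctan2(*(P[1]-P[0])[[1,0]])),P.mean(0))
E
```

```text
[[ 0.4656 -0.3592  0.115 ]
 [ 0.4975 -0.3621  0.115 ]
 [ 0.4967 -0.3793  0.115 ]
 [ 0.4637 -0.3763  0.115 ]] [ 0.48087627 -0.36924289  0.115     ] 0.03196230283574215 0.017188451125205405
rear wall outer corners [[ 0.4532 -0.2876  0.125 ]
 [ 0.5245 -0.2933  0.125 ]] 0.0715243697473732 -4.598331348354332 [ 0.48882225 -0.29048234  0.125     ]
```

Emit:
{"method": "drive_tool", "body": {
  "series": [
    {"x":0,"y":1.25,"z":-0.2,"ax":0,"ay":0,"az":0},
    {"x":0,"y":2.49,"z":-0.43,"ax":0,"ay":0,"az":0},
    {"x":1.5,"y":2.49,"z":-0.43,"ax":0,"ay":0,"az":0},
    {"x":3.0,"y":2.49,"z":-0.43,"ax":0,"ay":0,"az":0},
    {"x":3.0,"y":2.49,"z":-0.43,"ax":0,"ay":0,"az":0}
  ]
}}

```text
time: 1.6
tool_pos: [0.4752, -0.3661, 0.1573]
tool_rot: [-0.471, -0.523, -0.481, 0.523]
contact_force: [-1.1, 0.4, -2.1]
gripper_width: 1.0
```

```bash
python3 - <<'E'
from h import *
a=np.radians(-5.); X=np.array([np.cos(a),np.sin(a),0]); x=np.array([0,0,-1.])
print(sensors.state()["tool_pos"],sensors.state()["joint_pos"].round(2))
print(delta([0.4807,-0.369,0.085],np.c_[x,X,np.cross(x,X)]))
save("wrist","4_w")
E
```

```text
[ 0.47523107 -0.36611461  0.15729735] [-0.78  0.06  1.73 -0.    1.37 -0.69]
(array([2.89, 0.26, 0.12]), array([-0.08, -0.11,  0.13]))
```

View pics/4_w.png

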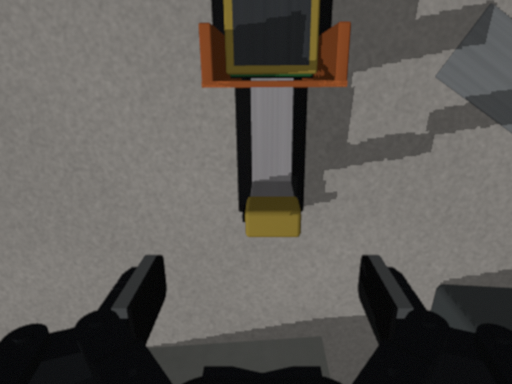

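Emit:
{"method": "drive_tool", "body": {
  "series": [
    {"x":0.2,"y":0,"z":0,"ax":0,"ay":0,"az":0}
  ]
}}

```text
time: 1.73
tool_pos: [0.4788, -0.3704, 0.1627]
tool_rot: [0.476, 0.523, 0.475, -0.523]
contact_force: [0.5, -1.0, 1.7]
gripper_width: 0.999
```

```bash
python3 - <<'E'
from h import *
a=np.radians(-5.); X=np.array([np.cos(a),np.sin(a),0]); x=np.array([0,0,-1.])
print(sensors.state()["tool_pos"],sensors.state()["joint_pos"].round(2))
print(delta([0.4807,-0.369,0.085],np.c_[x,X,np.cross(x,X)]))
E
```

```text
[ 0.47875548 -0.37044965  0.16268266] [-0.78  0.06  1.73  0.    1.36 -0.69]
(array([ 3.11,  0.07, -0.07]), array([-0.09,  0.01, -0.01]))
```

Emit:
{"method": "drive_tool", "body": {
  "series": [
    {"x":1.2,"y":0.05,"z":-0.05,"ax":0,"ay":0,"az":0},
    {"x":2.3,"y":0.05,"z":-0.05,"ax":0,"ay":0,"az":0},
    {"x":3.1,"y":0.05,"z":-0.05,"ax":0,"ay":0,"az":0},
    {"x":3.1,"y":0.05,"z":-0.05,"ax":0,"ay":0,"az":0},
    {"x":3.1,"y":0.05,"z":-0.05,"ax":0,"ay":0,"az":0}
  ]
}}

```text
time: 2.15
tool_pos: [0.4801, -0.3696, 0.0854]
tool_rot: [0.476, 0.523, 0.475, -0.523]
contact_force: [0.4, 0.4, 0.3]
gripper_width: 1.004
```

Emit:
{"method": "drive_tool", "body": {
  "series": [
    {"x":0,"y":0,"z":0,"ax":0,"ay":0,"az":0},
    {"x":0,"y":0,"z":0,"ax":0,"ay":0,"az":0},
    {"x":0,"y":0,"z":0,"ax":0,"ay":0,"az":0},
    {"x":0,"y":0,"z":0,"ax":0,"ay":0,"az":0},
    {"x":0,"y":0,"z":0,"ax":0,"ay":0,"az":0}
  ],
  "hand": 0.2
}}

```text
time: 2.57
tool_pos: [0.4811, -0.3696, 0.0857]
tool_rot: [0.477, 0.523, 0.474, -0.523]
contact_force: [2.1, -0.1, 3.3]
gripper_width: 0.385
```

```bash
python3 - <<'E'
from h import *
s=sensors.state();print(s["tool_pos"],s["contact_force"],s["gripper_width"])
save("wrist","5_w")
E
```

```text
[ 0.48107389 -0.36956777  0.08573912] [ 2.13433213 -0.06498339  3.28068273] 0.3847725866858215
```

View pics/5_w.png

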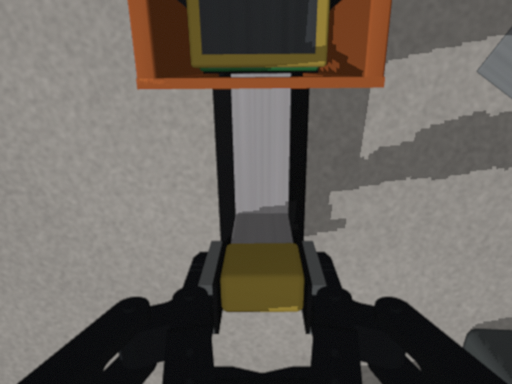

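The jaws straddle the handle at px (220–303, 243–310), with opening 0.385, so it is gripped. Pushing along tool −z.

Emit:
{"method": "drive_tool", "body": {
  "series": [
    {"x":0,"y":0,"z":-0.5,"ax":0,"ay":0,"az":0},
    {"x":0,"y":0,"z":-1.0,"ax":0,"ay":0,"az":0},
    {"x":0,"y":0,"z":-1.5,"ax":0,"ay":0,"az":0},
    {"x":0,"y":0,"z":-1.9,"ax":0,"ay":0,"az":0},
    {"x":0,"y":0,"z":-2.1,"ax":0,"ay":0,"az":0}
  ]
}}

```text
time: 3.03
tool_pos: [0.4854, -0.3204, 0.0858]
tool_rot: [-0.479, -0.521, -0.472, 0.525]
contact_force: [0.3, -14.1, 0.0]
gripper_width: 0.389
```

Emit:
{"method": "drive_tool", "body": {
  "series": [
    {"x":0,"y":0,"z":-0.1,"ax":0,"ay":0,"az":0},
    {"x":0,"y":0,"z":-0.15,"ax":0,"ay":0,"az":0},
    {"x":0,"y":0,"z":-0.15,"ax":0,"ay":0,"az":0}
  ]
}}

```text
time: 3.28
tool_pos: [0.4857, -0.3171, 0.0858]
tool_rot: [-0.479, -0.521, -0.473, 0.525]
contact_force: [-0.1, -12.8, 0.3]
gripper_width: 0.385
```

```bash
python3 - <<'E'
from h import *
s=sensors.state();print(s["tool_pos"],s["contact_force"],s["gripper_width"])
d=s["tool_pos"]-np.array([0.48107,-0.36957,.0857]); a=np.radians(-5.0); print(d[:2]@[-np.sin(a),np.cos(a)])
save("wrist","6_w"); save("side","6_s")
i=cv2.imread("pics/6_s.png");cv2.imwrite("pics/6_sc.png",cv2.resize(i[190:325,230:330],None,fx=4.4,fy=4.4,interpolation=cv2.INTER_CUBIC))
E
```

```text
[ 0.48573963 -0.31712328  0.08583357] [ -0.1114357  -12.7536909    0.30433595] 0.38539025813307387
0.052654133894220516
```

View pics/6_w.png

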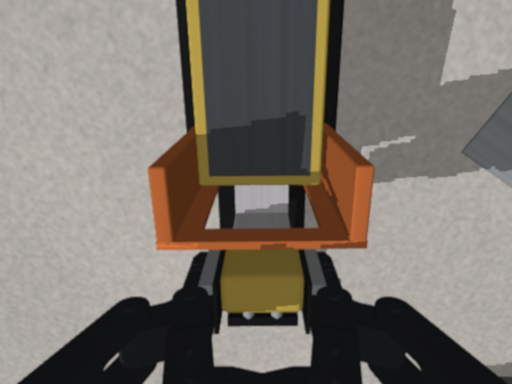

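View pics/6_sc.png

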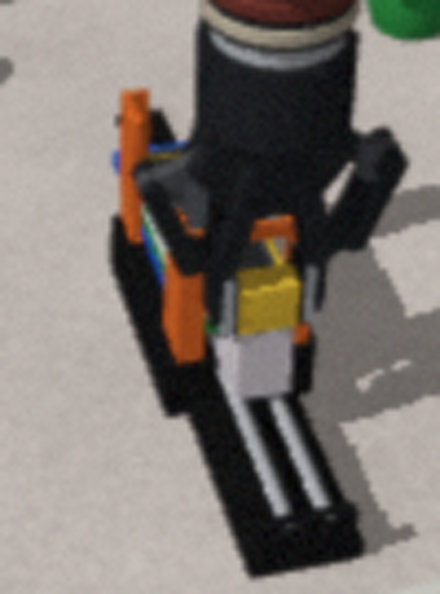

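Emit:
{"method": "drive_tool", "body": {
  "series": [
    {"x":0,"y":0,"z":-0.08,"ax":0,"ay":0,"az":0},
    {"x":0,"y":0,"z":-0.14,"ax":0,"ay":0,"az":0},
    {"x":0,"y":0,"z":-0.14,"ax":0,"ay":0,"az":0}
  ]
}}

```text
time: 3.63
tool_pos: [0.4859, -0.3157, 0.0859]
tool_rot: [-0.48, -0.52, -0.471, 0.526]
contact_force: [0.3, -20.1, -2.5]
gripper_width: 0.386
```

```bash
python3 - <<'E'
from h import *
f=save("top","7_t")
cv2.imwrite("pics/7_tc.png",cv2.resize(f["img"][185:240,270:390],None,fx=6.5,fy=6.5,interpolation=cv2.INTER_CUBIC))
E
```

```text
(no output)
```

View pics/7_tc.png

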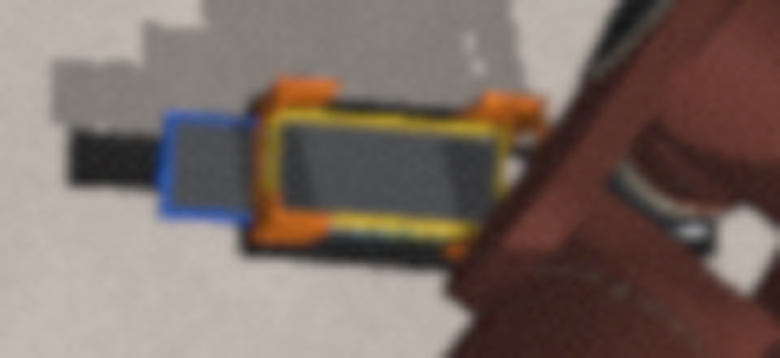

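```bash
cat >> h.py <<'E'
MO=np.array([.4937,-.2247]); MA=np.radians(-5.0); MX=np.array([np.cos(MA),np.sin(MA)]); MY=np.array([-np.sin(MA),np.cos(MA)])
def mag(P):
    P=np.atleast_2d(P); return np.c_[(P[:,:2]-MO)@MX,(P[:,:2]-MO)@MY,P[:,2]]
def unmag(x,y,z): return np.r_[MO+x*MX+y*MY,z]
E
python3 - <<'E'
from h import *
f=dict(np.load("pics/7_t.npz")); m=lambda u,v:((u+.5)/6.5-.5+270,(v+.5)/6.5-.5+185)
print(mag(cast(f,[m(168,112),m(161,215)],.05)), mag(cast(f,[m(70,130),m(68,184)],.04)), mag(cast(f,[m(270,108),m(505,233)],.08)))
E
```

```text
[[ 0.0249448   0.10955331  0.05      ]
 [-0.02884211  0.11001271  0.05      ]] [[ 0.01302701  0.15900338  0.04      ]
 [-0.01536633  0.15816317  0.04      ]] [[ 0.02620257  0.06132864  0.08      ]
 [-0.0277033  -0.05880402  0.08      ]]
```

The plate front is at magazine y ≈ 110 mm, so its centre is at about 50 mm, and the pusher is at its stop. I'll bring the handle back and then release it.

Emit:
{"method": "drive_tool", "body": {
  "series": [
    {"x":0,"y":0,"z":0.5,"ax":0,"ay":0,"az":0},
    {"x":0,"y":0,"z":1.0,"ax":0,"ay":0,"az":0},
    {"x":0,"y":0,"z":1.5,"ax":0,"ay":0,"az":0},
    {"x":0,"y":0,"z":2.0,"ax":0,"ay":0,"az":0},
    {"x":0,"y":0,"z":2.3,"ax":0,"ay":0,"az":0}
  ]
}}

```text
time: 4.1
tool_pos: [0.4811, -0.3688, 0.0857]
tool_rot: [0.477, 0.523, 0.474, -0.523]
contact_force: [2.2, -0.8, 6.8]
gripper_width: 0.384
```

Emit:
{"method": "drive_tool", "body": {
  "series": [
    {"x":0,"y":0,"z":0,"ax":0,"ay":0,"az":0},
    {"x":0,"y":0,"z":0,"ax":0,"ay":0,"az":0},
    {"x":0,"y":0,"z":0,"ax":0,"ay":0,"az":0},
    {"x":-1.2,"y":0,"z":0,"ax":0,"ay":0,"az":0},
    {"x":-2.7,"y":0,"z":0,"ax":0,"ay":0,"az":0}
  ],
  "hand": 1.0
}}

```text
time: 4.52
tool_pos: [0.4772, -0.3631, 0.1462]
tool_rot: [-0.472, -0.523, -0.48, 0.523]
contact_force: [1.8, 0.1, 0.1]
gripper_width: 1.002
```

```bash
python3 - <<'E'
from h import *
s=sensors.state();print(s["tool_pos"],s["contact_force"],s["gripper_width"],s["joint_pos"].round(2))
f=save("wrist","8_w"); f=save("top","8_t")
cv2.imwrite("pics/8_tc.png",cv2.resize(f["img"][185:240,270:390],None,fx=6.5,fy=6.5,interpolation=cv2.INTER_CUBIC))
E
```

```text
[ 0.47723325 -0.36313415  0.14620706] [1.81601802 0.12806375 0.07788606] 1.0018651763030186 [-0.77  0.07  1.74  0.    1.34 -0.68]
```

View pics/8_w.png

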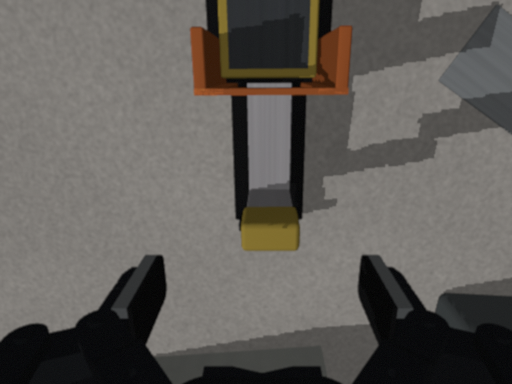

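View pics/8_tc.png

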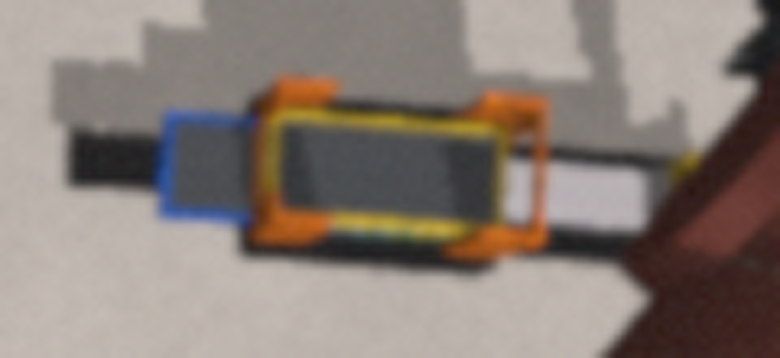

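```bash
cat >> h.py <<'E'
def lean_pose(gx,gy,gz,th):
    t=np.radians(th); X3=np.r_[MX,0]; Y3=np.r_[MY,0]; x=-np.sin(t)*Y3-np.cos(t)*np.array([0,0,1.])
    Rm=np.c_[x,X3,np.cross(x,X3)]; return unmag(gx,gy,gz)+0.0187*x,Rm
E
python3 - <<'E'
from h import *
p,Rm=lean_pose(-.001,.097,.046,30); pre=p-.085*Rm[:,0]; print(p,pre, delta(p,Rm),delta(pre,Rm)); print(delta(unmag(0,-.05,.235)))
E
```

```text
[ 0.50034301 -0.13729638  0.02980532] [ 0.50404713 -0.0949581   0.10341748] (array([ 5.06, -0.21, -9.3 ]), array([-0.1 , -5.93, -0.07])) (array([  2.11,  -0.2 , -10.98]), array([-0.1 , -5.93, -0.07]))
(array([-3.11, -0.06, -3.74]), array([0., 0., 0.]))
```

Emit:
{"method": "drive_tool", "body": {
  "series": [
    {"x":-1.5,"y":0,"z":0,"ax":0,"ay":0,"az":0},
    {"x":-2.5,"y":0,"z":-1.2,"ax":0,"ay":0,"az":0},
    {"x":-2.5,"y":-0.05,"z":-2.8,"ax":0,"ay":0,"az":0},
    {"x":-2.5,"y":-0.1,"z":-4.4,"ax":0,"ay":0,"az":0},
    {"x":-2.5,"y":-0.15,"z":-6.0,"ax":0,"ay":0,"az":0}
  ]
}}

```text
time: 5.03
tool_pos: [0.4901, -0.2149, 0.2136]
tool_rot: [0.475, 0.523, 0.476, -0.523]
contact_force: [0.1, -0.1, 1.0]
gripper_width: 1.001
```

Emit:
{"method": "drive_tool", "body": {
  "series": [
    {"x":0,"y":0,"z":-1.5,"ax":0,"ay":-1.3,"az":0},
    {"x":0,"y":0,"z":-3.0,"ax":0,"ay":-2.6,"az":0},
    {"x":0,"y":0,"z":-4.5,"ax":0,"ay":-3.9,"az":0},
    {"x":0.5,"y":0,"z":-5.2,"ax":0,"ay":-5.2,"az":0},
    {"x":1.0,"y":0,"z":-5.2,"ax":0,"ay":-6,"az":0}
  ]
}}

```text
time: 5.45
tool_pos: [0.5033, -0.0826, 0.1887]
tool_rot: [-0.586, -0.368, -0.336, 0.639]
contact_force: [-0.1, -0.5, -0.6]
gripper_width: 0.999
```

Emit:
{"method": "drive_tool", "body": {
  "series": [
    {"x":0,"y":0,"z":0,"ax":0,"ay":0,"az":0},
    {"x":0,"y":0,"z":0,"ax":0,"ay":0,"az":0}
  ]
}}

```text
time: 5.62
tool_pos: [0.5016, -0.0861, 0.1866]
tool_rot: [-0.582, -0.368, -0.339, 0.641]
contact_force: [-0.3, -0.5, -0.1]
gripper_width: 0.997
```

```bash
python3 - <<'E'
from h import *
s=sensors.state();print(s["tool_pos"],s["contact_force"],s["gripper_width"],s["joint_pos"].round(2))
p,Rm=lean_pose(-.001,.097,.046,30); pre=p-.085*Rm[:,0]; print(delta(p,Rm),delta(pre,Rm))
f=save("wrist","9_w")
E
```

```text
[ 0.50161435 -0.08609052  0.18662055] [-0.3385613  -0.46566844 -0.12656704] 0.9965925646117623 [-0.04 -0.14  1.94 -0.53  1.4   0.16]
(array([ 6.46,  0.17, -1.36]), array([-0.02, -0.01,  0.08])) (array([ 3.06,  0.15, -1.36]), array([-0.02, -0.01,  0.08]))
```

View pics/9_w.png

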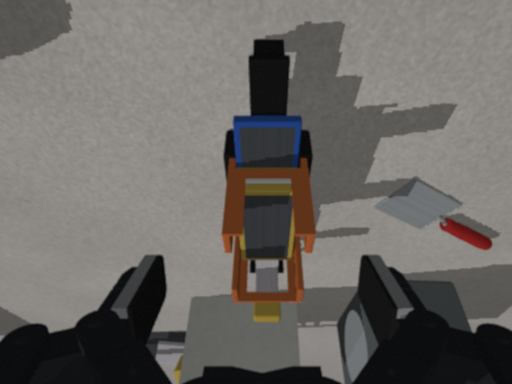

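The blue plate's front edge runs at px row 117, columns 234–302, and it lines up with the jaws. Casting this to check.

```bash
python3 - <<'E'
from h import *
f=dict(np.load("pics/9_w.npz"))
print(mag(cast(f,[(234,117.5),(302,117.5)],.05)).round(4), mag(cast(f,[(254,40),(283,40)],.04)).round(4))
E
```

```text
[[-0.0266  0.1161  0.05  ]
 [ 0.0272  0.116   0.05  ]] [[-0.0096  0.1737  0.04  ]
 [ 0.0102  0.1737  0.04  ]]
```

Emit:
{"method": "drive_tool", "body": {
  "series": [
    {"x":0.5,"y":0.1,"z":-0.7,"ax":0,"ay":0,"az":0},
    {"x":1.5,"y":0.2,"z":-1.35,"ax":0,"ay":0,"az":0},
    {"x":3.0,"y":0.2,"z":-1.35,"ax":0,"ay":0,"az":0},
    {"x":3.0,"y":0.2,"z":-1.35,"ax":0,"ay":0,"az":0},
    {"x":3.0,"y":0.2,"z":-1.35,"ax":0,"ay":0,"az":0}
  ]
}}

```text
time: 6.08
tool_pos: [0.5059, -0.098, 0.1065]
tool_rot: [-0.581, -0.37, -0.337, 0.642]
contact_force: [-0.2, 0.5, 0.8]
gripper_width: 1.0
```

```bash
python3 - <<'E'
from h import *
s=sensors.state();print(s["tool_pos"],s["contact_force"])
p,Rm=lean_pose(0,.097,.046,30); print(delta(p,Rm))
f=save("wrist","10_w")
E
```

```text
[ 0.50592828 -0.09800864  0.10645096] [-0.21745731  0.47287693  0.79186305]
(array([ 3.45, -0.02, -0.16]), array([-0.1 , -0.  ,  0.09]))
```

View pics/10_w.png

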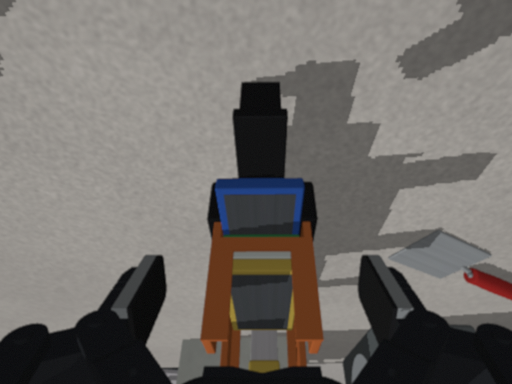

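Emit:
{"method": "drive_tool", "body": {
  "series": [
    {"x":1.0,"y":0,"z":-0.1,"ax":0,"ay":0,"az":0},
    {"x":2.0,"y":0,"z":-0.15,"ax":0,"ay":0,"az":0},
    {"x":2.9,"y":0,"z":-0.15,"ax":0,"ay":0,"az":0},
    {"x":3.4,"y":0,"z":-0.15,"ax":0,"ay":0,"az":0},
    {"x":3.4,"y":0,"z":-0.15,"ax":0,"ay":0,"az":0}
  ]
}}

```text
time: 6.55
tool_pos: [0.5029, -0.1363, 0.0313]
tool_rot: [-0.582, -0.37, -0.336, 0.642]
contact_force: [-0.4, 0.3, 0.1]
gripper_width: 1.002
```

```bash
python3 - <<'E'
from h import *
s=sensors.state();print(s["tool_pos"],s["contact_force"])
p,Rm=lean_pose(0,.097,.046,30); print(delta(p,Rm))
f=save("wrist","11_w")
E
```

```text
[ 0.5029488  -0.13628247  0.03130217] [-0.36126478  0.32644288  0.09448505]
(array([ 0.08, -0.06,  0.01]), array([-0.09, -0.  ,  0.07]))
```

View pics/11_w.png

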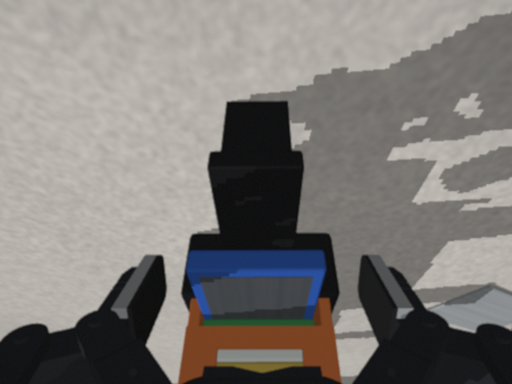

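Emit:
{"method": "drive_tool", "body": {
  "series": [
    {"x":0.05,"y":-0.07,"z":0,"ax":0,"ay":0,"az":0},
    {"x":0.05,"y":-0.07,"z":0,"ax":0,"ay":0,"az":0},
    {"x":0.05,"y":-0.07,"z":0,"ax":0,"ay":0,"az":0},
    {"x":0.05,"y":-0.07,"z":0,"ax":0,"ay":0,"az":0},
    {"x":0.05,"y":-0.07,"z":0,"ax":0,"ay":0,"az":0}
  ],
  "hand": 0.4
}}

```text
time: 7.02
tool_pos: [0.5028, -0.1354, 0.0325]
tool_rot: [-0.583, -0.371, -0.335, 0.64]
contact_force: [-1.0, 3.1, 6.9]
gripper_width: 0.641
```

```bash
python3 - <<'E'
from h import *
s=sensors.state();print(s["tool_pos"],s["contact_force"],s["gripper_width"])
print(mag(s["tool_pos"]-.0187*rot().as_matrix()[:,0]), "pull dir", rot().inv().apply(np.r_[MY,0]))
f=save("wrist","12_w")
E
```

```text
[ 0.50278946 -0.13538734  0.03245604] [-0.98643167  3.06119761  6.93536668] 0.6407163958100585
[[0.00130298 0.09912168 0.04864682]] pull dir [-0.50035734 -0.00799496 -0.86578208]
```

View pics/12_w.png

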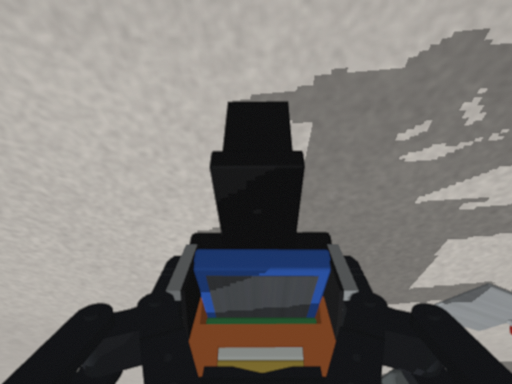

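Emit:
{"method": "drive_tool", "body": {
  "series": [
    {"x":-0.25,"y":0,"z":-0.43,"ax":0,"ay":0,"az":0},
    {"x":-0.5,"y":0,"z":-0.87,"ax":0,"ay":0,"az":0},
    {"x":-0.75,"y":0,"z":-1.3,"ax":0,"ay":0,"az":0},
    {"x":-1.0,"y":-0.02,"z":-1.73,"ax":0,"ay":0,"az":0},
    {"x":-1.0,"y":-0.02,"z":-1.73,"ax":0,"ay":0,"az":0}
  ]
}}

```text
time: 7.48
tool_pos: [0.5072, -0.085, 0.0324]
tool_rot: [-0.584, -0.37, -0.336, 0.64]
contact_force: [-2.7, 3.2, 8.0]
gripper_width: 0.638
```

```bash
python3 - <<'E'
from h import *
s=sensors.state();print(s["tool_pos"],s["contact_force"],s["gripper_width"])
print(mag(s["tool_pos"]-.0187*rot().as_matrix()[:,0]))
f=save("wrist","13_w")
E
```

```text
[ 0.50719553 -0.08501939  0.03244912] [-2.71441062  3.17948435  8.02040986] 0.6376990230633938
[[0.00129359 0.14969286 0.04863363]]
```

View pics/13_w.png

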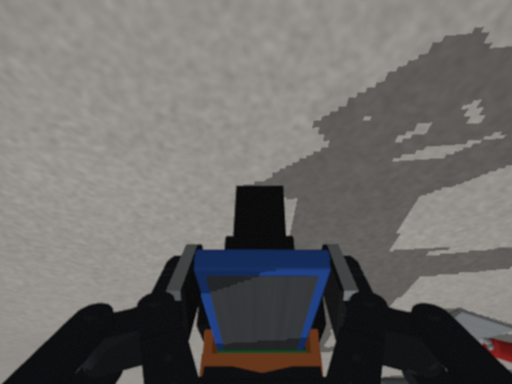

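Emit:
{"method": "drive_tool", "body": {
  "series": [
    {"x":-0.2,"y":0,"z":-0.35,"ax":0,"ay":0,"az":0},
    {"x":-0.4,"y":0,"z":-0.69,"ax":0,"ay":0,"az":0},
    {"x":-0.6,"y":0,"z":-1.04,"ax":0,"ay":0,"az":0},
    {"x":-0.7,"y":0,"z":-1.21,"ax":0,"ay":0,"az":0},
    {"x":-0.7,"y":0,"z":-1.21,"ax":0,"ay":0,"az":0}
  ]
}}

```text
time: 7.95
tool_pos: [0.5106, -0.0503, 0.0322]
tool_rot: [-0.584, -0.37, -0.336, 0.64]
contact_force: [-0.2, 2.2, 7.9]
gripper_width: 0.642
```

```bash
python3 - <<'E'
from h import *
s=sensors.state();print(s["tool_pos"],s["contact_force"],s["gripper_width"])
print(mag(s["tool_pos"]-.0187*rot().as_matrix()[:,0]))
f=save("top","14_t");g=save("side","14_s")
cv2.imwrite("pics/14_tc.png",cv2.resize(f["img"][185:240,250:390],None,fx=5.7,fy=5.7,interpolation=cv2.INTER_CUBIC))
cv2.imwrite("pics/14_sc.png",cv2.resize(g["img"][170:325,220:340],None,fx=3.8,fy=3.8,interpolation=cv2.INTER_CUBIC))
E
```

```text
[ 0.51058125 -0.05027916  0.03219655] [-0.19495769  2.21130024  7.86447198] 0.641629350369523
[[0.00163263 0.18459125 0.0483838 ]]
```

View pics/14_tc.png

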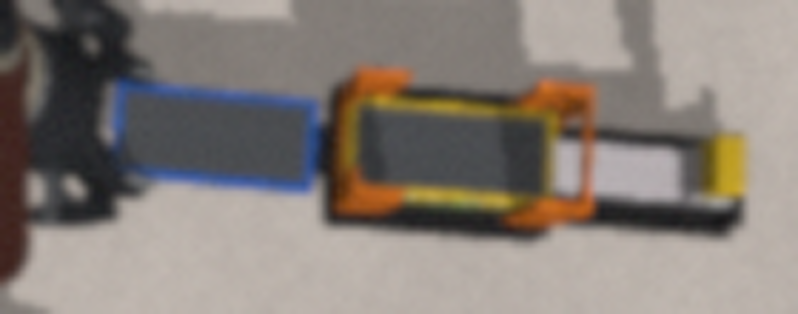

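View pics/14_sc.png

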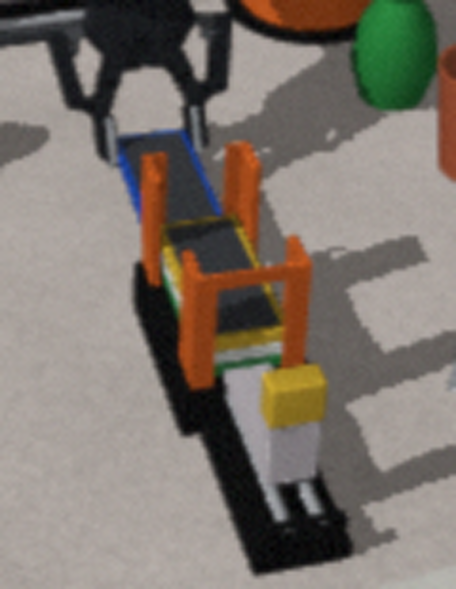

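```bash
python3 - <<'E'
from h import *
f=dict(np.load("pics/14_t.npz")); m=lambda u,v:((u+.5)/5.7-.5+250,(v+.5)/5.7-.5+185)
A=mag(cast(f,[m(120,80),m(321,101),m(309,190),m(110,177)],.05)); print(A.round(4),A.mean(0)); 
B=mag(cast(f,[m(357,97),m(557,115),m(548,208),m(348,190)],.07)); print(B.round(4))
E
```

```text
[[ 0.0292  0.1936  0.05  ]
 [ 0.026   0.0743  0.05  ]
 [-0.0272  0.0785  0.05  ]
 [-0.0288  0.1953  0.05  ]] [-0.00020867  0.13542944  0.05      ]
[[ 0.0268  0.0562  0.07  ]
 [ 0.0254 -0.0598  0.07  ]
 [-0.0291 -0.0563  0.07  ]
 [-0.0278  0.0586  0.07  ]]
```

Emit:
{"method": "drive_tool", "body": {
  "series": [
    {"x":0,"y":0,"z":0,"ax":0,"ay":0,"az":0},
    {"x":0,"y":0,"z":0,"ax":0,"ay":0,"az":0},
    {"x":0,"y":0,"z":0,"ax":0,"ay":0,"az":0},
    {"x":-1.0,"y":0,"z":0,"ax":0,"ay":0,"az":0},
    {"x":-2.4,"y":0,"z":0,"ax":0,"ay":0,"az":0}
  ],
  "hand": 1.0
}}

```text
time: 8.47
tool_pos: [0.5085, -0.0217, 0.0792]
tool_rot: [-0.58, -0.368, -0.338, 0.643]
contact_force: [0.9, -0.3, 0.3]
gripper_width: 0.999
```

```bash
python3 - <<'E'
from h import *
s=sensors.state();print(s["tool_pos"],s["contact_force"],s["gripper_width"])
p,Rm=lean_pose(0,.137,.11,0); print(delta(p,Rm))
f=save("wrist","15_w")
E
```

```text
[ 0.50845576 -0.02171445  0.07915388] [ 0.93026495 -0.33274978  0.3119701 ] 0.998582990859088
(array([0.91, 0.14, 2.55]), array([-0.09,  6.01,  0.12]))
```

View pics/15_w.png

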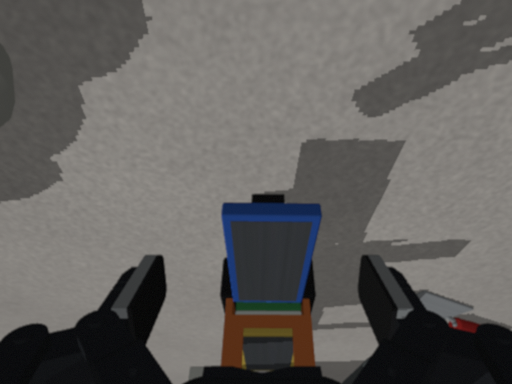

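Emit:
{"method": "drive_tool", "body": {
  "series": [
    {"x":-0.5,"y":0.15,"z":0.5,"ax":0,"ay":1.3,"az":0},
    {"x":-0.3,"y":0.17,"z":1.0,"ax":0,"ay":2.6,"az":0},
    {"x":0.2,"y":0.17,"z":1.6,"ax":0,"ay":3.9,"az":0},
    {"x":0.6,"y":0.17,"z":2.1,"ax":0,"ay":5.0,"az":0},
    {"x":0.9,"y":0.17,"z":2.5,"ax":0,"ay":6.0,"az":0}
  ]
}}

```text
time: 8.93
tool_pos: [0.5103, -0.0879, 0.0951]
tool_rot: [0.475, 0.525, 0.476, -0.522]
contact_force: [-0.1, 0.4, -0.0]
gripper_width: 1.001
```

Emit:
{"method": "drive_tool", "body": {
  "series": [
    {"x":0,"y":0,"z":0,"ax":0,"ay":0,"az":0},
    {"x":0,"y":0,"z":0,"ax":0,"ay":0,"az":0},
    {"x":0,"y":0,"z":0,"ax":0,"ay":0,"az":0}
  ]
}}

```text
time: 9.18
tool_pos: [0.5097, -0.0865, 0.0937]
tool_rot: [-0.475, -0.523, -0.476, 0.524]
contact_force: [0.1, 0.2, -0.2]
gripper_width: 0.999
```

```bash
python3 - <<'E'
from h import *
s=sensors.state();print(s["tool_pos"],s["contact_force"],s["joint_pos"].round(2))
p,Rm=lean_pose(0,.136,.0495,0); print(delta(p,Rm))
f=save("wrist","16_w")
E
```

```text
[ 0.50968896 -0.08651159  0.09373993] [ 0.07983633  0.24740081 -0.20244566] [-0.31 -0.08  1.98 -0.    1.24 -0.22]
(array([ 2.52, -0.15,  0.12]), array([-0.09,  0.  ,  0.01]))
```

View pics/16_w.png

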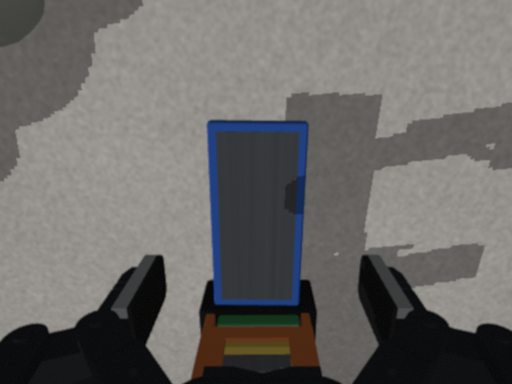

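```bash
cat >> h.py <<'E'
def plate(f,z=.05):
    hsv=cv2.cvtColor(f["img"],cv2.COLOR_BGR2HSV); m=cv2.inRange(hsv,(108,150,50),(128,255,255))
    cs,_=cv2.findContours(m,cv2.RETR_EXTERNAL,cv2.CHAIN_APPROX_NONE); c=max(cs,key=lambda k:cv2.contourArea(cv2.convexHull(k)))
    P=cast(f,cv2.convexHull(c)[:,0],z)[:,:2]
    (cx,cy),(w,h),a=cv2.minAreaRect((P*1e4).astype(np.float32)); B=cv2.boxPoints(((cx,cy),(w,h),a))/1e4
    e=max((B[1]-B[0],B[2]-B[1]),key=np.linalg.norm); yaw=np.degrees(np.arctan2(e[1],e[0]))%180
    return np.array([cx,cy])/1e4,sorted([w/1e4,h/1e4]),yaw
E
python3 - <<'E'
from h import *
f=dict(np.load("pics/16_w.npz")); c,wh,yaw=plate(f); print(c,wh,yaw,mag(np.r_[c,.05]))
t=c[:2]; a=np.radians(yaw); Y3=np.array([np.cos(a),np.sin(a),0]); X3=np.array([np.sin(a),-np.cos(a),0]); x=np.array([0,0,-1.])
print(delta(np.r_[t,.0495-.0187],np.c_[x,X3,np.cross(x,X3)]))
E
```

```text
[ 0.50676602 -0.08839057] [0.05627727661132813, 0.12013485107421874] 83.7959 [[0.00113615 0.13692951 0.05      ]]
(array([ 2.52, -0.11,  0.11]), array([0.16, 0.  , 0.01]))
```

The plate measures 56.3 x 120.1 mm, which matches the given size. Descending to its centre.

Emit:
{"method": "drive_tool", "body": {
  "series": [
    {"x":0.8,"y":-0.11,"z":0.1,"ax":0.16,"ay":0,"az":0},
    {"x":1.6,"y":-0.11,"z":0.1,"ax":0.16,"ay":0,"az":0},
    {"x":2.5,"y":-0.11,"z":0.1,"ax":0.16,"ay":0,"az":0},
    {"x":2.5,"y":-0.11,"z":0.1,"ax":0.16,"ay":0,"az":0},
    {"x":2.5,"y":-0.11,"z":0.1,"ax":0.16,"ay":0,"az":0}
  ]
}}

```text
time: 9.65
tool_pos: [0.5058, -0.0873, 0.0303]
tool_rot: [-0.472, -0.525, -0.474, 0.527]
contact_force: [0.9, -0.4, 0.9]
gripper_width: 0.999
```

Emit:
{"method": "drive_tool", "body": {
  "series": [
    {"x":0,"y":0,"z":0,"ax":0,"ay":0,"az":0},
    {"x":0,"y":0,"z":0,"ax":0,"ay":0,"az":0},
    {"x":0,"y":0,"z":0,"ax":0,"ay":0,"az":0},
    {"x":0,"y":0,"z":0,"ax":0,"ay":0,"az":0},
    {"x":0,"y":0,"z":0,"ax":0,"ay":0,"az":0}
  ],
  "hand": 0.4
}}

```text
time: 10.07
tool_pos: [0.5088, -0.0893, 0.0339]
tool_rot: [0.473, 0.527, 0.471, -0.526]
contact_force: [0.2, 1.4, 5.4]
gripper_width: 0.633
```

```bash
python3 - <<'E'
from h import *
s=sensors.state();print(s["tool_pos"],s["contact_force"],s["gripper_width"])
f=save("wrist","17_w"); print(plate(f))
E
```

```text
[ 0.50876942 -0.08932112  0.03388119] [0.21328408 1.40274384 5.3634512 ] 0.6326087446896461
(array([ 0.5095252 , -0.08388793]), [0.05586702880859375, 0.11096746826171874], np.float32(83.43381))
```

View pics/17_w.png

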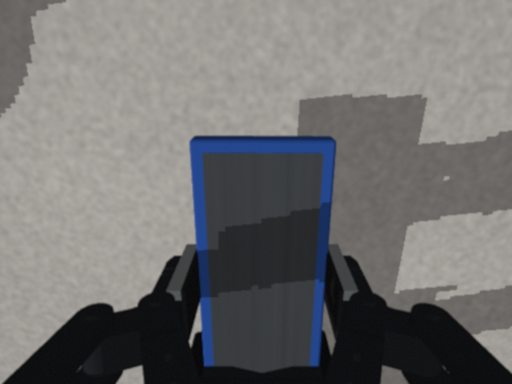

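Emit:
{"method": "drive_tool", "body": {
  "series": [
    {"x":-0.6,"y":0,"z":0,"ax":0,"ay":0,"az":0},
    {"x":-1.4,"y":0,"z":0,"ax":0,"ay":0,"az":0},
    {"x":-2.6,"y":0,"z":0,"ax":0,"ay":0,"az":0},
    {"x":-3.8,"y":0,"z":-0.4,"ax":0,"ay":0,"az":0},
    {"x":-4.8,"y":0,"z":-1.2,"ax":0,"ay":0,"az":0}
  ]
}}

```text
time: 10.53
tool_pos: [0.5103, -0.0603, 0.1536]
tool_rot: [0.472, 0.527, 0.471, -0.527]
contact_force: [0.7, -0.5, -1.2]
gripper_width: 0.634
```

```bash
python3 - <<'E'
from h import *
s=sensors.state();print(s["tool_pos"],s["contact_force"],s["gripper_width"])
print(delta([.488,.150,.20]))
f=save("wrist","18_w"); print(plate(f,s["tool_pos"][2]+.016)[0])
E
```

```text
[ 0.51031246 -0.060302    0.15364544] [ 0.67690046 -0.46806861 -1.16073321] 0.6339774127314631
(array([-1.86, -1.82, -8.26]), array([0., 0., 0.]))
[ 0.51109111 -0.05496992]
```

View pics/18_w.png

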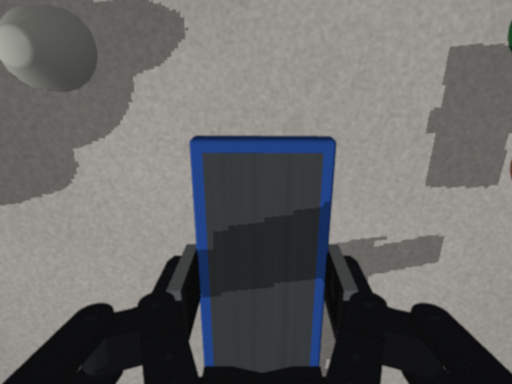

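The plate is held level, with its front edge at row 136. The egg is clear of the path, on the left. Moving on to look at the bed.

Emit:
{"method": "drive_tool", "body": {
  "series": [
    {"x":-0.6,"y":-0.3,"z":-1.6,"ax":0,"ay":0,"az":0},
    {"x":-1.2,"y":-0.7,"z":-3.2,"ax":0,"ay":0,"az":0},
    {"x":-1.8,"y":-1.1,"z":-4.8,"ax":0,"ay":0,"az":0},
    {"x":-1.8,"y":-1.5,"z":-6.4,"ax":0,"ay":0,"az":0},
    {"x":-1.8,"y":-1.8,"z":-7.9,"ax":0,"ay":0,"az":0}
  ]
}}

```text
time: 11.0
tool_pos: [0.4872, 0.1417, 0.1982]
tool_rot: [0.472, 0.528, 0.471, -0.526]
contact_force: [0.9, 0.9, -1.5]
gripper_width: 0.633
```

Emit:
{"method": "drive_tool", "body": {
  "series": [
    {"x":0,"y":0,"z":-0.3,"ax":0,"ay":0,"az":0},
    {"x":0,"y":0,"z":-0.3,"ax":0,"ay":0,"az":0},
    {"x":0,"y":0,"z":-0.3,"ax":0,"ay":0,"az":0}
  ]
}}

```text
time: 11.25
tool_pos: [0.4877, 0.1474, 0.1961]
tool_rot: [-0.472, -0.526, -0.472, 0.527]
contact_force: [0.2, -0.7, -1.3]
gripper_width: 0.631
```

```bash
python3 - <<'E'
from h import *
s=sensors.state();print(s["tool_pos"],s["contact_force"],s["gripper_width"])
f=save("wrist","19_w"); cv2.imwrite("pics/19_c.png",cv2.resize(f["img"][:160,130:390],None,fx=3,fy=3,interpolation=cv2.INTER_CUBIC))
E
```

```text
[0.48768924 0.14740359 0.19612789] [ 0.18544722 -0.6649442  -1.27762223] 0.6305282478748407
```

View pics/19_w.png

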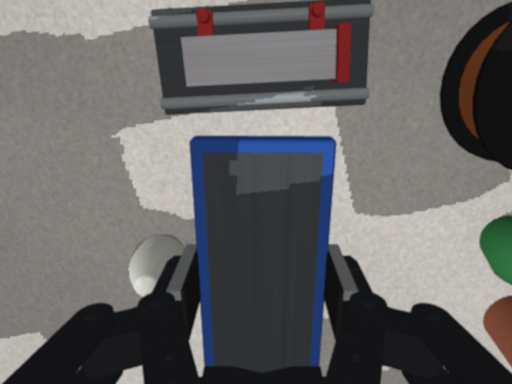

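View pics/19_c.png

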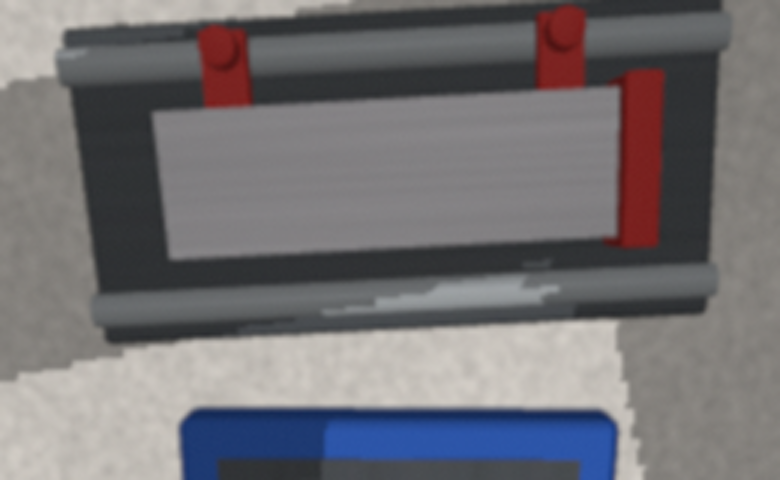

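```bash
python3 - <<'E'
from h import *
f=dict(np.load("pics/19_w.npz")); t=dict(np.load("pics/0_top.npz"))
w=lambda u,v:((u+.5)/3-.5+130,(v+.5)/3-.5); b=lambda u,v:((u+.5)/8-.5+165,(v+.5)/8-.5+175)
pins=cast(f,[w(222,48),w(567,28)],.048); print("pins",pins.round(4)); 
d=pins[1]-pins[0]; print(np.linalg.norm(d)); bx=d[:2]/np.linalg.norm(d[:2]); print("yaw",np.degrees(np.arctan2(bx[1],bx[0])))
es=cast(f,[w(626,72),w(622,245)],.048); print("endstop face",es.round(4),np.linalg.norm(es[0]-es[1]),(es[0]-es[1])[:2]@bx)
bed=cast(f,[w(152,112),w(620,86),w(618,237),w(168,259)],.04); print("bed",bed.round(4))
by=np.array([-bx[1],bx[0]])
pm=pins.mean(0)[:2]; pl=pm-by*.005
for h in(0,.01,.02,.03,.04):
    r=cast(f,[w(390,50),w(390,293)],h)[:,:2]; q=cast(t,[b(138,250),b(297,250)],h)[:,:2]
    print(h,((r-pm)@by).round(4),((q-pm)@by).round(4))
esm=es.mean(0)[:2]
print("home x by endstop", esm-bx*.06, "by pins", pl-by*.028)
o=pl-by*.028; home=o+bx*((esm-o)@bx-.06); print("home",home, "endstop lateral",(esm-home)@by, "bed lateral",((bed[:,:2]-home)@by).round(4),"long",((bed[:,:2]-home)@bx).round(4),"pins long",((pins[:,:2]-home)@bx))
E
```

```text
pins [[0.4569 0.2748 0.048 ]
 [0.5451 0.2698 0.048 ]]
0.08826494417550057
yaw -3.214615197197997
endstop face [[0.5597 0.258  0.048 ]
 [0.5571 0.2154 0.048 ]] 0.04271454065275218 0.0001558142980115488
bed [[0.4346 0.2627 0.04  ]
 [0.5597 0.2555 0.04  ]
 [0.5577 0.2172 0.04  ]
 [0.432  0.2249 0.04  ]]
0 [ 0.0035 -0.0668] [ 0.0053 -0.0646]
0.01 [ 0.0022 -0.066 ] [ 0.0031 -0.0663]
0.02 [ 0.0009 -0.0652] [ 0.0009 -0.0679]
0.03 [-0.0004 -0.0644] [-0.0013 -0.0696]
0.04 [-0.0017 -0.0637] [-0.0035 -0.0712]
home x by endstop [0.49847426 0.24006906] by pins [0.49914855 0.2393661 ]
home [0.49843703 0.23940606] endstop lateral 0.0006640432131446578 bed lateral [ 0.0197  0.0195 -0.0189 -0.0182] long [-0.065   0.0602  0.0604 -0.0655] pins long [-0.04341983  0.04484512]
```

```bash
cat >> h.py <<'E'
def inhand(f,tp,Rm):
    # front bottom edge of the held plate -> plate centre in tool frame
    hsv=cv2.cvtColor(f["img"],cv2.COLOR_BGR2HSV); m=cv2.inRange(hsv,(105,120,25),(130,255,255)); m[:100]=0
    cols=range(205,322,6); pts=[(u,np.argmax(m[:,u]>0)-.5) for u in cols]
    P=cast(f,pts,tp[2]+.006)[:,:2]
    k=np.polyfit(P[:,0],P[:,1],1); e=np.array([1,k[0]])/np.hypot(1,k[0]); n=np.array([-e[1],e[0]])
    rows=range(150,230,8); L=[]
    for v in rows:
        c=np.where(m[v])[0]; A=cast(f,[(c[0]-.5,v),(c[-1]+.5,v)],tp[2]+.016); L.append(A.mean(0)[:2])
    L=np.array(L); c=L.mean(0); fr=P.mean(0); # along n distance to front
    s=(fr-c)@n; ctr=c+n*(s-.06)
    kk=np.polyfit(L[:,1],L[:,0],1)
    return ctr,np.degrees(np.arctan2(n[1],n[0])),np.degrees(np.arctan2(1,kk[0])),Rm.T@np.r_[ctr-tp[:2],0]
E
python3 - <<'E'
from h import *
s=sensors.state(); f=cams.grab_frame("wrist"); print(s["tool_pos"],inhand(f,s["tool_pos"],rot().as_matrix()))
E
```

```text
[0.48785862 0.14671842 0.19609658] (array([0.48818016, 0.14579592]), np.float64(83.5983539777832), np.float64(83.17117559284773), array([3.51853236e-07, 4.21356442e-04, 8.81389070e-04]))
```

```bash
cat >> h.py <<'E'
HM=np.array([.4985,.2394]); BA=np.radians(-3.2); BX=np.array([np.cos(BA),np.sin(BA)]); BY=np.array([-np.sin(BA),np.cos(BA)])
def bed(P): P=np.atleast_2d(P); return np.c_[(P[:,:2]-HM)@BX*1e3,(P[:,:2]-HM)@BY*1e3].round(2)
def bedpose(x,y,z): # plate centre mm rel. home -> tcp
    return np.r_[HM+BX*(x-.9)*1e-3+BY*(y-.4)*1e-3,z], np.c_[[0,0,-1.],np.r_[BY,0],np.r_[BX,0]]
E
python3 - <<'E'
from h import *
print(delta(*bedpose(-6,-5,.12)))
E
```

```text
(array([ 3.04, -0.25, -3.52]), array([-1.863e+01, -0.000e+00,  1.000e-02]))
```

Emit:
{"method": "drive_tool", "body": {
  "series": [
    {"x":0,"y":-0.1,"z":-0.7,"ax":-1.4,"ay":0,"az":0},
    {"x":0,"y":-0.1,"z":-1.4,"ax":-2.8,"ay":0,"az":0},
    {"x":0,"y":-0.2,"z":-2.1,"ax":-4.2,"ay":0,"az":0},
    {"x":0,"y":-0.25,"z":-2.8,"ax":-5.6,"ay":0,"az":0},
    {"x":0,"y":-0.25,"z":-3.5,"ax":-7.0,"ay":0,"az":0}
  ]
}}

```text
time: 11.77
tool_pos: [0.4918, 0.2342, 0.1964]
tool_rot: [0.609, 0.359, 0.609, -0.359]
contact_force: [0.7, -1.0, -1.3]
gripper_width: 0.635
```

Emit:
{"method": "drive_tool", "body": {
  "series": [
    {"x":0,"y":0,"z":0,"ax":-1.4,"ay":0,"az":0},
    {"x":0,"y":0,"z":0,"ax":-2.8,"ay":0,"az":0},
    {"x":0,"y":0,"z":0,"ax":-4.2,"ay":0,"az":0},
    {"x":0,"y":0,"z":0,"ax":-5.6,"ay":0,"az":0},
    {"x":0,"y":0,"z":0,"ax":-7.0,"ay":0,"az":0}
  ]
}}

```text
time: 12.18
tool_pos: [0.4919, 0.2334, 0.1963]
tool_rot: [0.689, 0.159, 0.689, -0.16]
contact_force: [-0.3, 0.5, -1.5]
gripper_width: 0.635
```

Emit:
{"method": "drive_tool", "body": {
  "series": [
    {"x":0.6,"y":0,"z":0,"ax":-1.4,"ay":0,"az":0},
    {"x":1.2,"y":0,"z":0,"ax":-2.8,"ay":0,"az":0},
    {"x":1.8,"y":0,"z":0,"ax":-4.0,"ay":0,"az":0},
    {"x":2.4,"y":0,"z":0,"ax":-4.63,"ay":0,"az":0},
    {"x":2.8,"y":0,"z":0,"ax":-4.63,"ay":0,"az":0}
  ]
}}

```text
time: 12.6
tool_pos: [0.4911, 0.2332, 0.1247]
tool_rot: [0.706, 0.019, 0.708, -0.02]
contact_force: [-0.6, -0.3, -1.7]
gripper_width: 0.632
```

Emit:
{"method": "drive_tool", "body": {
  "series": [
    {"x":0,"y":0,"z":0,"ax":0,"ay":0,"az":0},
    {"x":0,"y":0,"z":0,"ax":0,"ay":0,"az":0},
    {"x":0,"y":0,"z":0,"ax":0,"ay":0,"az":0}
  ]
}}

```text
time: 12.85
tool_pos: [0.4922, 0.2349, 0.1276]
tool_rot: [0.707, 0.02, 0.706, -0.02]
contact_force: [-0.1, -0.1, -0.7]
gripper_width: 0.636
```

```bash
python3 - <<'E'
from h import *
s=sensors.state();print(s["tool_pos"],s["contact_force"],s["joint_pos"].round(2))
print(delta(*bedpose(-6,-5,.034)))
f=save("wrist","20_w"); g=save("top","20_t")
E
```

```text
[0.49217289 0.23486805 0.12764384] [-0.08866206 -0.06382318 -0.74014292] [ 0.31 -0.05  1.89 -0.    1.3  -1.21]
(array([ 3.75, -0.02, -0.04]), array([-0.  ,  0.02, -0.01]))
```

View pics/20_w.png

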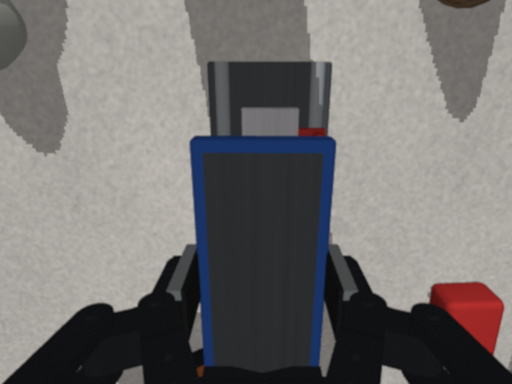

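Emit:
{"method": "drive_tool", "body": {
  "series": [
    {"x":1.0,"y":0,"z":0,"ax":0,"ay":0,"az":0},
    {"x":2.0,"y":0,"z":0,"ax":0,"ay":0,"az":0},
    {"x":2.8,"y":-0.02,"z":-0.04,"ax":0,"ay":0,"az":0},
    {"x":3.2,"y":-0.02,"z":-0.04,"ax":0,"ay":0,"az":0},
    {"x":3.2,"y":-0.02,"z":-0.04,"ax":0,"ay":0,"az":0}
  ]
}}

```text
time: 13.37
tool_pos: [0.4886, 0.2343, 0.0445]
tool_rot: [0.705, 0.019, 0.708, -0.02]
contact_force: [-0.3, 0.2, -1.5]
gripper_width: 0.635
```

```bash
python3 - <<'E'
from h import *
s=sensors.state();print(s["tool_pos"],s["contact_force"])
print(delta(*bedpose(-6,-5,.036)))
f=save("wrist","21_w"); g=save("side","21_s"); cv2.imwrite("pics/21_c.png",cv2.resize(f["img"][:200,160:360],None,fx=3,fy=3,interpolation=cv2.INTER_CUBIC))
E
```

```text
[0.48864583 0.23429887 0.04452051] [-0.31651943  0.16963233 -1.46160834]
(array([0.34, 0.01, 0.11]), array([ 0.02, -0.05,  0.02]))
```

View pics/21_c.png

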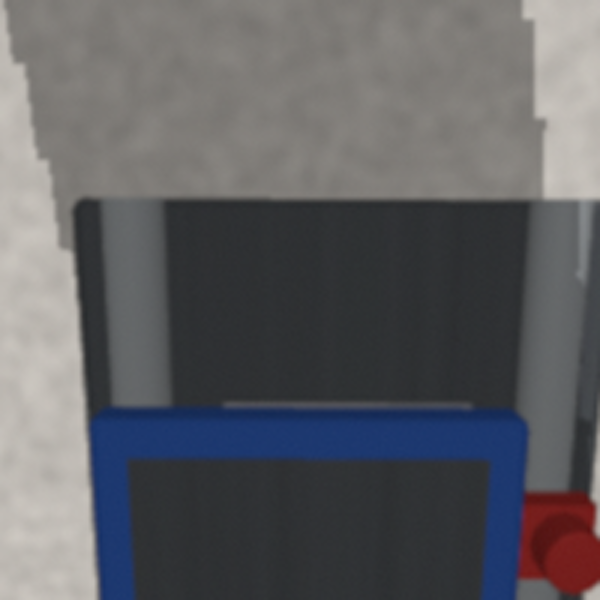

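View pics/21_s.png

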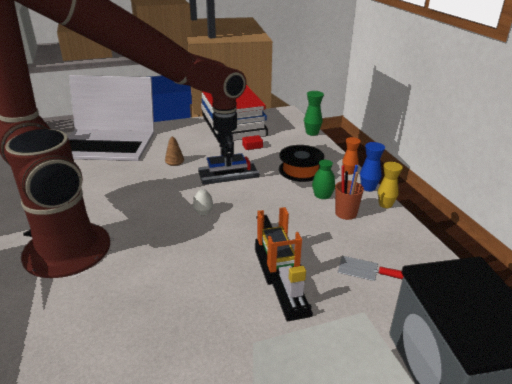

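Emit:
{"method": "drive_tool", "body": {
  "series": [
    {"x":0.1,"y":0,"z":0,"ax":0,"ay":0,"az":0},
    {"x":0.25,"y":0,"z":0,"ax":0,"ay":0,"az":0},
    {"x":0.38,"y":0,"z":0,"ax":0,"ay":0,"az":0},
    {"x":0.38,"y":0,"z":0,"ax":0,"ay":0,"az":0},
    {"x":0.38,"y":0,"z":0,"ax":0,"ay":0,"az":0}
  ]
}}

```text
time: 13.88
tool_pos: [0.4903, 0.2348, 0.0372]
tool_rot: [0.707, 0.019, 0.707, -0.019]
contact_force: [0.4, -0.4, -1.6]
gripper_width: 0.634
```

```bash
python3 - <<'E'
from h import *
s=sensors.state();print(s["tool_pos"],s["contact_force"])
print(delta(*bedpose(-6,-5,.034)))
E
```

```text
[0.4902559  0.23477636 0.0371772 ] [ 0.37971192 -0.35699567 -1.58951152]
(array([ 0.13, -0.01,  0.04]), array([ 0.02, -0.  ,  0.  ]))
```

Emit:
{"method": "drive_tool", "body": {
  "series": [
    {"x":0.05,"y":0,"z":0,"ax":0,"ay":0,"az":0},
    {"x":0.1,"y":0,"z":0,"ax":0,"ay":0,"az":0},
    {"x":0.1,"y":0.07,"z":0.05,"ax":0,"ay":0,"az":0},
    {"x":0.1,"y":0.14,"z":0.1,"ax":0,"ay":0,"az":0},
    {"x":0.1,"y":0.18,"z":0.1,"ax":0,"ay":0,"az":0}
  ]
}}

```text
time: 14.3
tool_pos: [0.4934, 0.2394, 0.0348]
tool_rot: [0.707, 0.019, 0.707, -0.019]
contact_force: [0.4, 0.1, -2.4]
gripper_width: 0.635
```

Emit:
{"method": "drive_tool", "body": {
  "series": [
    {"x":0,"y":0.04,"z":0,"ax":0,"ay":0,"az":0},
    {"x":0,"y":0.04,"z":0,"ax":0,"ay":0,"az":0}
  ]
}}

```text
time: 14.47
tool_pos: [0.4933, 0.2401, 0.0348]
tool_rot: [0.707, 0.019, 0.707, -0.019]
contact_force: [0.4, -0.6, -1.1]
gripper_width: 0.638
```

Emit:
{"method": "drive_tool", "body": {
  "series": [
    {"x":0,"y":0.04,"z":0.06,"ax":0,"ay":0,"az":0},
    {"x":0,"y":0.06,"z":0.12,"ax":0,"ay":0,"az":0},
    {"x":0,"y":0.06,"z":0.14,"ax":0,"ay":0,"az":0}
  ]
}}

```text
time: 14.72
tool_pos: [0.4946, 0.2402, 0.034]
tool_rot: [0.705, 0.018, 0.709, -0.02]
contact_force: [-7.8, -5.7, 5.1]
gripper_width: 0.64
```

```bash
python3 - <<'E'
from h import *
s=sensors.state();print(s["tool_pos"],s["contact_force"],s["ft_torque"])
print(delta(*bedpose(0,0,.034)))
f=save("wrist","22_w"); cv2.imwrite("pics/22_c.png",cv2.resize(f["img"][:250,160:360],None,fx=2.4,fy=2.4,interpolation=cv2.INTER_CUBIC))
E
```

```text
[0.49456349 0.24015257 0.03398464] [-7.81422476 -5.65823741  5.08121338] [-0.84399337  1.21952894  0.14260084]
(array([-0.  , -0.04,  0.12]), array([ 0.03, -0.07,  0.04]))
```

View pics/22_c.png

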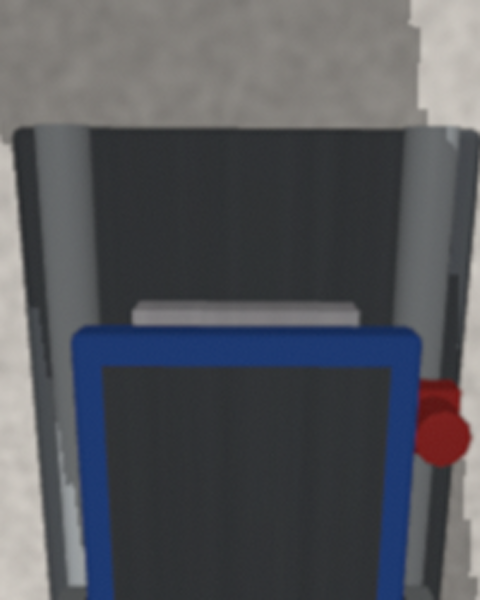

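Emit:
{"method": "drive_tool", "body": {
  "series": [
    {"x":0,"y":0,"z":0.05,"ax":0,"ay":0,"az":0},
    {"x":0,"y":0,"z":0.06,"ax":0,"ay":0,"az":0},
    {"x":0,"y":0,"z":0.06,"ax":0,"ay":0,"az":0}
  ]
}}

```text
time: 15.02
tool_pos: [0.4961, 0.2401, 0.034]
tool_rot: [0.705, 0.018, 0.709, -0.02]
contact_force: [-5.9, -5.2, 3.5]
gripper_width: 0.64
```

```bash
python3 - <<'E'
from h import *
s=sensors.state();print(s["tool_pos"],s["contact_force"],s["ft_torque"])
f=save("wrist","23_w"); g=save("top","23_t")
cv2.imwrite("pics/23_c.png",cv2.resize(g["img"][175:250,150:230],None,fx=7,fy=7,interpolation=cv2.INTER_CUBIC))
cv2.imwrite("pics/23_d.png",cv2.resize(f["img"][100:384,130:390],None,fx=2,fy=2,interpolation=cv2.INTER_CUBIC))
E
```

```text
[0.49610697 0.24007044 0.03401492] [-5.88700891 -5.17280818  3.49577519] [-0.84601969  0.91814347  0.08538469]
```

View pics/23_c.png

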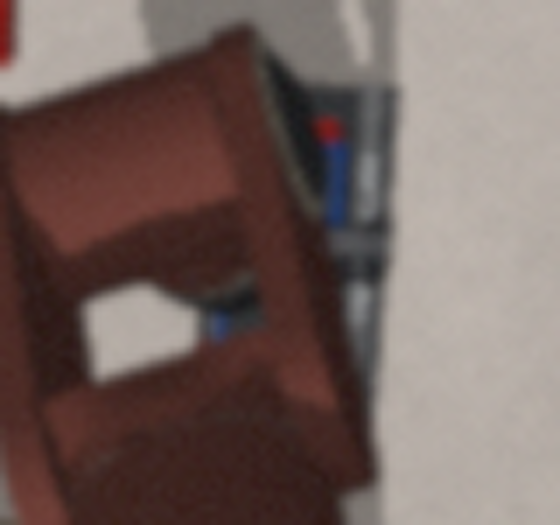

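View pics/23_d.png

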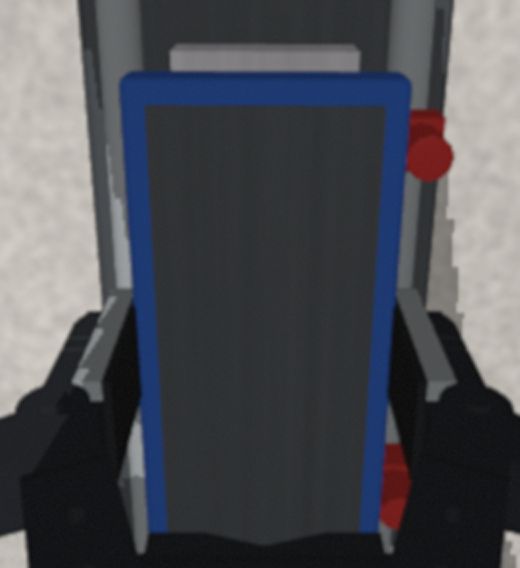

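The force did not rise over that 1.5 mm, so it was only friction. I'll keep going toward the end stop.

Emit:
{"method": "drive_tool", "body": {
  "series": [
    {"x":0,"y":0,"z":0.05,"ax":0,"ay":0,"az":0},
    {"x":0,"y":0,"z":0.08,"ax":0,"ay":0,"az":0},
    {"x":0,"y":0,"z":0.08,"ax":0,"ay":0,"az":0}
  ]
}}

```text
time: 15.37
tool_pos: [0.4974, 0.24, 0.034]
tool_rot: [0.704, 0.018, 0.71, -0.02]
contact_force: [-9.4, -5.3, 5.4]
gripper_width: 0.636
```

Emit:
{"method": "drive_tool", "body": {
  "series": [
    {"x":0,"y":0,"z":0.04,"ax":0,"ay":0,"az":0},
    {"x":0,"y":0,"z":0.06,"ax":0,"ay":0,"az":0},
    {"x":0,"y":0,"z":0.06,"ax":0,"ay":0,"az":0}
  ]
}}

```text
time: 15.62
tool_pos: [0.4974, 0.24, 0.034]
tool_rot: [0.703, 0.018, 0.711, -0.02]
contact_force: [-14.3, -6.1, 9.0]
gripper_width: 0.636
```

It stopped at x = 0.4974 with the force rising, so it is against the end stop, within 1 mm of the measured home. I'll relax the load and release.

Emit:
{"method": "drive_tool", "body": {
  "series": [
    {"x":0,"y":-0.01,"z":-0.08,"ax":0,"ay":0,"az":0},
    {"x":0,"y":-0.02,"z":-0.1,"ax":0,"ay":0,"az":0},
    {"x":0,"y":-0.02,"z":-0.1,"ax":0,"ay":0,"az":0}
  ]
}}

```text
time: 15.87
tool_pos: [0.4974, 0.24, 0.034]
tool_rot: [0.705, 0.018, 0.708, -0.02]
contact_force: [-4.7, -3.4, 1.3]
gripper_width: 0.638
```

Emit:
{"method": "drive_tool", "body": {
  "series": [
    {"x":0,"y":0,"z":0,"ax":0,"ay":0,"az":0},
    {"x":0,"y":0,"z":0,"ax":0,"ay":0,"az":0},
    {"x":0,"y":0,"z":0,"ax":0,"ay":0,"az":0},
    {"x":0,"y":0,"z":0,"ax":0,"ay":0,"az":0}
  ],
  "hand": 1.0
}}

```text
time: 16.2
tool_pos: [0.4998, 0.2412, 0.0352]
tool_rot: [0.707, 0.019, 0.706, -0.019]
contact_force: [-0.1, 0.8, -0.5]
gripper_width: 1.003
```

Emit:
{"method": "drive_tool", "body": {
  "series": [
    {"x":-1.0,"y":0,"z":0,"ax":0,"ay":0,"az":0},
    {"x":-2.5,"y":0,"z":0,"ax":0,"ay":0,"az":0},
    {"x":-4.0,"y":0,"z":0,"ax":0,"ay":0,"az":0},
    {"x":-5.5,"y":0,"z":0,"ax":0,"ay":0,"az":0},
    {"x":-6.0,"y":0,"z":0,"ax":0,"ay":0,"az":0}
  ]
}}

```text
time: 16.62
tool_pos: [0.5024, 0.242, 0.1923]
tool_rot: [0.711, 0.02, 0.703, -0.018]
contact_force: [0.5, 0.6, 0.8]
gripper_width: 1.003
```

Emit:
{"method": "drive_tool", "body": {
  "series": [
    {"x":0,"y":0,"z":0,"ax":0,"ay":0,"az":0},
    {"x":0,"y":0,"z":0,"ax":0,"ay":0,"az":0},
    {"x":0,"y":0,"z":0,"ax":0,"ay":0,"az":0}
  ]
}}

```text
time: 16.87
tool_pos: [0.4981, 0.2405, 0.1825]
tool_rot: [0.706, 0.019, 0.708, -0.019]
contact_force: [-0.1, 0.0, -0.8]
gripper_width: 1.001
```

```bash
python3 - <<'E'
from h import *
s=sensors.state();print(s["tool_pos"],s["contact_force"],s["gripper_width"])
f=save("wrist","24_w"); c,wh,yaw=plate(f); print(c,wh,yaw-180,bed(np.r_[c,0])); g=save("side","24_s")
E
```

```text
[0.49809008 0.24050712 0.18248812] [-0.1138572   0.01249577 -0.81452287] 1.0013119880103334
[0.49788926 0.24004541] [0.05445106201171875, 0.11942593994140625] -3.346115 [[-0.65  0.61]]
```

View pics/24_w.png

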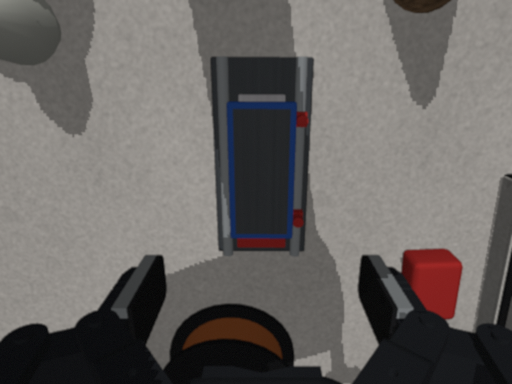

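```bash
python3 - <<'E'
import cv2
i=cv2.imread("pics/24_w.png"); cv2.imwrite("pics/24_c.png",cv2.resize(i[85:255,205:320],None,fx=3.5,fy=3.5,interpolation=cv2.INTER_CUBIC))
j=cv2.imread("pics/24_s.png"); cv2.imwrite("pics/24_d.png",cv2.resize(j[130:325,180:330],None,fx=3,fy=3,interpolation=cv2.INTER_CUBIC))
E
```

```text
(no output)
```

View pics/24_c.png

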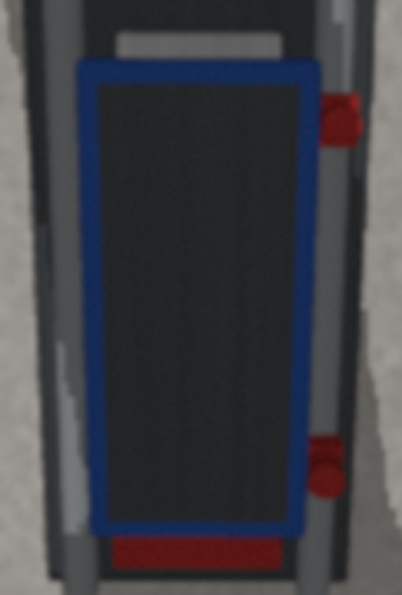

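View pics/24_d.png

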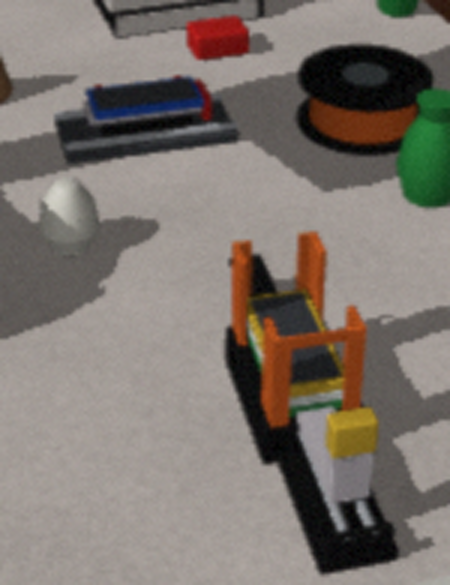

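```bash
python3 - <<'E'
from h import *
for n in("0_side","24_s"):
    f=dict(np.load(f"pics/{n}.npz")); hsv=cv2.cvtColor(f["img"],cv2.COLOR_BGR2HSV); col=270
    for name,lo,hi in(("yellow",(20,120,80),(32,255,255)),("green",(45,100,40),(85,255,255)),("blue",(105,120,50),(130,255,255))):
        m=cv2.inRange(hsv,lo,hi)[:,255:300]; m[:235]=0; m[292:]=0
        print(n,name,[(255+u,np.where(m[:,u])[0].min(),np.where(m[:,u])[0].max()) for u in range(24,40,3) if m[:,u].any()])
    for z in(.04,.05,.06,.07,.08): print(z,proj(f,[unmag(0,-.06,z)]).round(1))
E
```

```text
0_side yellow [(279, np.int64(255), np.int64(258)), (282, np.int64(254), np.int64(257)), (285, np.int64(235), np.int64(257)), (288, np.int64(238), np.int64(257)), (291, np.int64(245), np.int64(282)), (294, np.int64(250), np.int64(281))]
0_side green [(279, np.int64(263), np.int64(265)), (282, np.int64(263), np.int64(264)), (285, np.int64(262), np.int64(264)), (288, np.int64(261), np.int64(263)), (291, np.int64(261), np.int64(263))]
0_side blue [(279, np.int64(266), np.int64(266)), (285, np.int64(265), np.int64(265)), (291, np.int64(264), np.int64(265))]
0.04 [[283.6 267.7]]
0.05 [[283.7 264.5]]
0.06 [[283.9 261.2]]
0.07 [[284.1 257.9]]
0.08 [[284.3 254.6]]
24_s yellow [(279, np.int64(258), np.int64(261)), (282, np.int64(258), np.int64(261)), (285, np.int64(235), np.int64(260)), (288, np.int64(239), np.int64(260)), (291, np.int64(245), np.int64(282)), (294, np.int64(267), np.int64(281))]
24_s green [(279, np.int64(266), np.int64(266)), (285, np.int64(265), np.int64(265)), (291, np.int64(264), np.int64(265))]
24_s blue []
0.04 [[283.6 267.7]]
0.05 [[283.7 264.5]]
0.06 [[283.9 261.2]]
0.07 [[284.1 257.9]]
0.08 [[284.3 254.6]]
```

In the side view every plate edge dropped 3.3 px, which is 10 mm. Green now sits where blue was. Handing in.

```bash
python3 - <<'E'
from plant import workorder
print(workorder.job_done())
E
```

```text
the job is handed in; nothing more can be done
None
```

The blue plate is on the print bed, snug against the red end stop and both side pins, and I handed the job in at about 17 s; no verdict was reported.

**What I did:**
- I gripped the yellow handle and pushed it in. The arm stalled at 54 mm with the force rising to 20 N, so the pusher was at its end stop.
- I drew the handle back to rest, then let go. The blue plate stayed poking out, with its centre about 50 mm out.
- I pulled the plate out along the ledge with the gripper leaned 30°, let go, and gripped it again at its centre with the gripper upright.
- I turned it, lowered it onto the bed, slid it against the pins and end stop until the force rose, and released it.

**Last checks:**

| Check | Result |
|---|---|
| Plate centre from measured home | (−0.65, +0.6) mm (limit 3 mm) |
| Plate angle along the bed | −3.35° against the bed's −3.2° |
| Plate flat on the bed | judged by eye only, from the wrist and side views |
| Other three plates | dropped about 3 px in the side view, i.e. 10 mm; green now sits where blue was |
| Pusher | handle seen back at rest |
| Egg, spool, green vase, red block | looked untouched in the last pictures, not measured; the other bystanders were not rechecked |

**Disagreements:**
- The first, coarse top view put the bed's home about 3–4 mm from the later wrist view. Contact with the end stop matched the wrist view to under 1 mm.
- A force of about 8 N during the slide looked like the end stop but was only friction, so I pushed on to the real stop.

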